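# Lift the slide rack out of the rinsing trough with the snap-hook lifter and hang it to dry

### The job

The stained slides are rinsed: take the lifter off the drying stand, press its snap hook onto the rack's lifting eye until the gate has sprung shut behind the bar, lift the rack out of the trough and hang the lifter back in the stand's fork, with the rack hanging free below it to dry. Work gently: do not force the hook against the rack and keep the rack upright, since the glass slides stand loose in it, touch the rack with nothing but the hook, and leave everything else where it stands.

Things in the scene. Friction and masses are not known exactly. Their poses are not given: they have to be found in the camera images.
- lifter: hand lifter, 0.15 kg: grip, cross bar, rod, snap hook. Origin at the centre of the steel cross bar (8 mm round, 60 mm long, along the lifter's y); z up the 8 mm rod; hook's mouth looks to +x. Starts hanging upright in the fork, mouth towards the post. Keep fingertips 3 mm or more above the origin, clear of the fork
- grip (a point): centre of the lifter's black grip block, 28 mm above the cross bar: 24 mm in the lifter's x, 34 mm in y, 38 mm tall. Take it from above, fingers closing along the lifter's x
- hook_bowl (a point): centre of the hook's round bowl, 80 mm straight below the cross bar; axes as the lifter's. Hook of 7 mm round steel, bowl 19 mm wide inside, 33 mm outside: underside 16.5 mm below this point, spine 9.5 to 16.5 mm on the -x side, nose 9.5 to 16.5 mm on the +x side. The 6 mm bar of the rack's eye, once seated in the bowl, has its centre 6.5 mm below this point
- nose_tip (a point): top of the hook's nose, 13 mm in +x and 6.5 mm above hook_bowl. A 6 mm bar enters over the nose towards the lifter's -x, its centre best 11.5 mm (10 to 13) above hook_bowl: it meets the gate 14 mm in +x of hook_bowl and must come to less than 6.5 mm before the hook is raised; then it drops behind the nose into the bowl and the gate shuts over it. At about 4.5 mm the gate is on its stop
- gate (a joint): angle of the hook's gate, a 6 mm thick, 32 mm long finger hinged 36 mm above hook_bowl and 11 mm in +x, its free end behind the nose; it only swings inward. 0 shut, 0.36 fully in, on its stop. Its spring gives about 3 N at the bar to start, 4 N near the stop; beyond that it is rigid
- rack: stainless slide rack, 110 mm in x, 100 mm in y, 0.5 kg; origin under its centre. Two bays of slides, 52 mm tall, at y = 22 to 50 mm either side of an open channel along x, 44 mm wide, the lifting eye in its middle. Stands loose in a fixed trough (rim 60 mm above the bench, floor 3 mm); its walls are 1 to 19 mm from the rack's ends. Pushed through the gate, the rack mostly slides until it meets a wall
- eye_bar (a point): centre of the top bar of the rack's rigid lifting eye, 60 mm above the rack's underside: round, 6 mm thick, along the rack's y, straight for 20 mm; opening below it 30 mm wide in y, 50 mm high. The hook goes in under it along the rack's x, from either side
- stand: drying stand, fixed: base 180 by 132 mm with a drip pan (rim 18 mm high), post 100 mm behind the seat (stand's +x), on its top a two-tined fork open to the stand's -x; origin on the bench straight under the fork's seat
- fork_seat (a point): where the centre of the lifter's cross bar rests in the fork, 200 mm above the bench. Tines along the stand's x, from the post to 37 mm in front of the seat, 16 mm apart (rod between them, cross bar across them). Lips 3 mm high hold the bar: in and out by the open -x side, with the bar 8 mm or more above the seat; lower it in. The hung rack's underside is 53 mm above the bench
- dropper: brown glass dropper bottle, 32 mm across, 62 mm tall; bystander; origin under its centre
- petri_dish: petri dish with seeds, 92 mm across, 17 mm high; bystander; origin under its centre
- slide_box: blue slide box 87 by 172 by 35 mm; bystander; origin under its centre
- forceps: steel forceps, 135 mm long, lying on the bench; bystander; origin at the middle
- specimen_jar: glass specimen jar with white lid, 68 mm across, 85 mm tall; bystander; origin under its centre
- stain_jar: white square staining jar with lid, 68 mm wide, 98 mm tall; bystander; origin under its centre
- dish_stack: stack of three petri dishes, 92 mm across, 51 mm tall; bystander; origin under its centre
Not all that is in view belongs to the job. Leave any green look-alike of the stand alone.

How it is judged:
By the outcome, as a careful person would: the job done as asked, in the order asked, and still so for the second after the job is handed in, with the robot touching nothing.
It also fails if it takes over 61 s, if anything falls off the work surface, if the arm or the gripper's body presses on something with over 40 N, if the wrist force passes 120 N, or if a joint passes its speed limit or range.

### The arm

A 7-joint arm with a two-finger parallel gripper is mounted at the origin on the work surface. World frame = base frame: x ahead of the robot, y to its left, z up, the work surface at z = 0. Lengths are in m, angles in degrees, forces in N, time in s.
With the tool pointing down it reaches from about 0.425 to 0.875 m from the base axis. Payload 4.7 kg.
Tool frame: the origin (TCP) lies on the centre line of the jaws, within the pads' length; the fingertips stand 25 mm ahead of it and the grasp point (between the pads) lies 6 mm ahead of it; z points along the fingers, y is the direction in which the jaws open and shut (so a half turn about z gives the same grasp; the last joint's range is limited). The gripper opens to 87 mm and grips with 3 to 60 N. Pads are 19 mm wide; open, the fingers measure 117 mm over their backs; the gripper's body (75 mm by 190 mm) begins 51 mm behind the grasp point.
Start: joints at [70.823, 18.392, -4.016, 83.108, 1.295, 78.541, -3.26], TCP at [0.222, -0.611, 0.248] pointing down, gripper open.
Joint ranges: [-163.93, 163.93], [-17.29, 119.83], [-79.2, 71.16], [3.27, 140.29], [-89.18, 269.18], [5.43, 117.66], [-154.24, 154.24]. Speed limits (degrees/s): [147.25, 147.25, 180, 180, 180, 180, 180].

### API

Orientations are given as [roll, pitch, yaw] about the fixed x, y, z axes, in that order (R = Rz(yaw) Ry(pitch) Rx(roll)).
In Python, from cell import env gives the robot as it stands.
- The arm moves only by the shell command python3 -m creep 'ROWS' [OPENING] [FORCE]. ROWS is JSON, a list of rows, each an object of numbers: "tx", "ty", "tz": the shift along the tool's x, y, z in m; "rx", "ry", "rz": the turn, a rotation vector about the tool's x, y, z in degrees. In form: [{"tx": .., "ty": .., "tz": .., "rx": .., "ry": .., "rz": ..}, ...]. A call has 1 to 20 rows; each row shifts and turns the commanded pose from where the row before left it, along the tool's axes as they then stand; what a row does not reach is not made up. A row lasts 1/8 s, in which the tool goes at most 62.5 mm and 10.7 degrees, less where a joint would pass 70% of its speed; a pose out of reach is approached as far as the arm can. A call is refused whole if a number of a shift passes 0.0625 or a number of a turn 10.7, either way. A call with a gripper value outside its range is refused whole. OPENING is the finger opening in m, from 0 to 0.087, set as the call begins (- or left out, the last holds). The fingers move at their own pace and stop on an object; FORCE is the grip in N (left out, the last holds). Time passes only in rows, so rows that do not move let the fingers close. It gives the time, the measured TCP pose, the force and the opening at its end, in the units of the state.
- env.get_obs(): the state, without advancing time (a new reading comes with each control period).
- env.read_camera(name): name is "side" or "top" or "wrist"; returns a dict with "pixels" (480x640x3 uint8, red, green, blue), "intrinsics" (3x3 intrinsics, pixels), "R" (3x3) and "t" (3): a world point X has camera coordinates R X + t. Camera axes: x right, y down, z forward; pixel columns grow to the right and rows downward; lengths in m; the calibration is good to about 2 mm. A picture is of the moment at which its call begins. There is no depth.
- env.sign_off(): hands the job in, once; it reports no verdict.
The state is a dict: "time_s": time; "qpos": joint angles; "joint_velocities": joint speeds; "effort": joint torques, N m; "tool_pos": TCP position; "tool_rot": TCP orientation; "force": force on the tool from outside, world axes, zero at the start; "wrist_torque": the same for the moment, N m; "grip_width": finger opening in m.
Only numpy, scipy, OpenCV 4.12 (cv2) and the standard library are available. Lean on these libraries where they do the work, as an engineer would, in place of code of your own. Each camera call takes 0.05 s, during which the arm holds its last target.

## Working session

There is one attempt and no reset: what is moved stays moved. The work goes in short steps, Python scripts to look and compute and a shell command to move; the robot and the scene stay as the last step left them, time stands still between calls to the robot, and variables do not carry over. Pictures are saved under pics/ and viewed, and the job is handed in when it is done.

```bash
ls; mkdir -p pics; cat > h.py <<'E'
import numpy as np, cv2
from cell import env
def snap(n,fn):
    c=env.read_camera(n); cv2.imwrite('pics/'+fn,c['pixels'][:,:,::-1]); 
    np.savez('pics/'+fn[:-4]+'.npz',**{k:np.array(v) for k,v in c.items() if k in('pixels','intrinsics','R','t')})
    return c
def load(fn): return dict(np.load('pics/'+fn+'.npz'))
def ray(c,u,v):
    K,R,t=[np.array(c[k],float) for k in('intrinsics','R','t')]
    d=R.T@np.linalg.solve(K,[u,v,1.]); return -R.T@t,d/np.linalg.norm(d)
def atz(c,u,v,z):
    o,d=ray(c,u,v); return o+d*(z-o[2])/d[2]
def proj(c,X):
    K,R,t=[np.array(c[k],float) for k in('intrinsics','R','t')]
    p=K@(R@np.array(X,float)+t); return p[:2]/p[2]
def tri(*obs):
    A=np.zeros((3,3));b=np.zeros(3)
    for c,u,v in obs:
        o,d=ray(c,u,v);P=np.eye(3)-np.outer(d,d);A+=P;b+=P@o
    X=np.linalg.solve(A,b); return X,[np.round(proj(c,X)-[u,v],1) for c,u,v in obs]
def crop(fn,u0,v0,u1,v1,out,s=4):
    im=cv2.imread('pics/'+fn+'.png')[v0:v1,u0:u1]; cv2.imwrite('pics/'+out,cv2.resize(im,None,fx=s,fy=s,interpolation=cv2.INTER_CUBIC))
E
python3 - <<'E'
from h import *
np.set_printoptions(precision=4,suppress=True)
for n in('side','top','wrist'):
    c=snap(n,n+'0.png'); print(n,np.array(c['intrinsics'])[0,0],-np.array(c['R']).T@c['t'])
o=env.get_obs(); print(o)
E
```

```text
pics
side 490.76398535954155 [ 0.2962 -0.7276  1.0683]
top 614.2875212992989 [0.2753 0.031  1.9221]
wrist 382.65772184324 [ 0.2957 -0.5844  0.3821]
{'time_s': 0.15, 'qpos': array([70.8216, 18.4285, -4.0146, 83.1571,  1.2957, 78.5415, -3.2579]), 'joint_velocities': array([ 0.0371, -0.0877, -0.0884, -0.2196, -0.059 , -0.0319,  0.0332]), 'effort': array([ -0.0006, -49.1797,  -0.405 , -31.2876,  -0.0639,   0.0405,
         0.0001]), 'tool_pos': array([ 0.222 , -0.6105,  0.2467]), 'tool_rot': array([-179.9181,    0.006 ,   19.9892]), 'force': array([ 0.4245, -0.0326, -0.027 ]), 'wrist_torque': array([ 0.0182, -0.02  ,  0.0403]), 'grip_width': 0.08679465662131296}
```

View pics/side0.png

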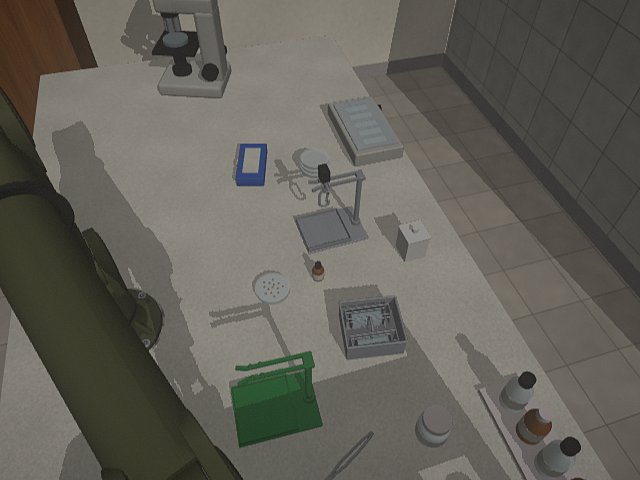

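View pics/top0.png

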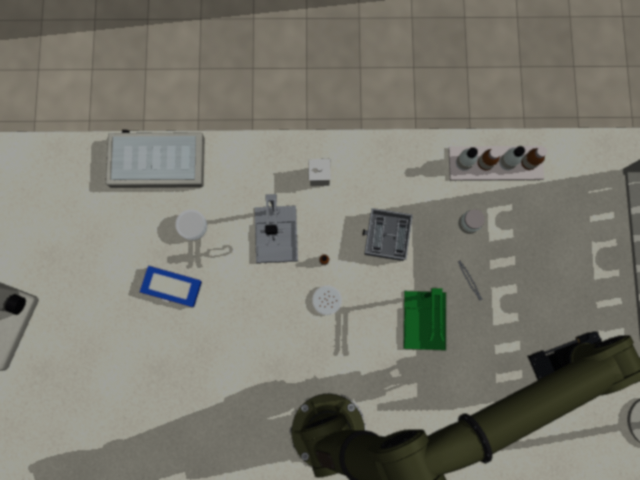

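View pics/wrist0.png

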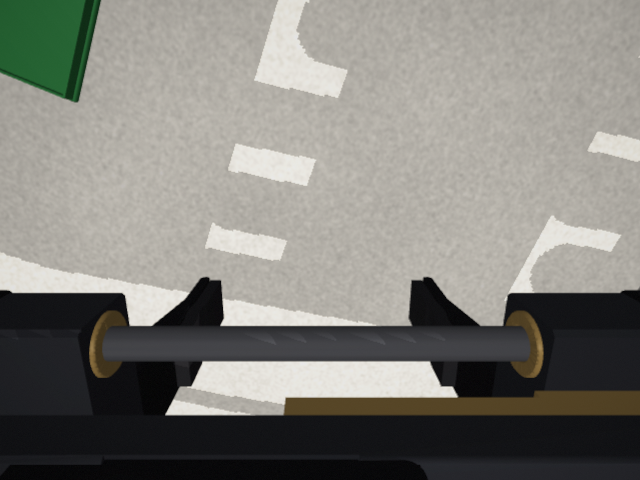

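The side view shows the grey stand with the black-gripped lifter at about (324,172), the trough with the rack at (370,325), and a green stand look-alike at (275,400). In the top view the lifter is at (271,230), the rack at (388,235), and the green one at (425,320).

Candidates for the lifter and stand:
- The grey stand with the black grip, side (324,172), is the one described.
- The green stand, side (275,400), is a look-alike to leave alone.

For the rack, the only candidate is the one in the trough at side (370,325). Next I'll check these in close crops.

```bash
python3 - <<'E'
from h import *
crop('side0',270,140,390,260,'s_stand.png',5)
crop('side0',320,280,420,370,'s_rack.png',6)
crop('top0',235,185,315,275,'t_stand.png',6)
crop('top0',350,200,420,270,'t_rack.png',8)
E
```

```text
(no output)
```

View pics/s_stand.png

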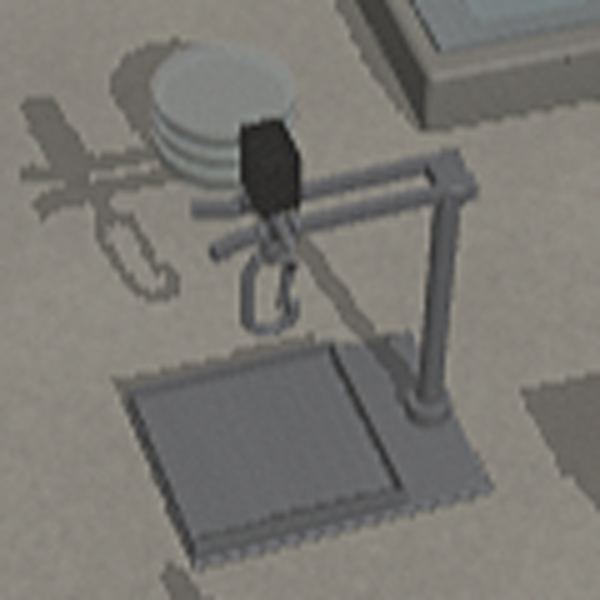

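View pics/s_rack.png

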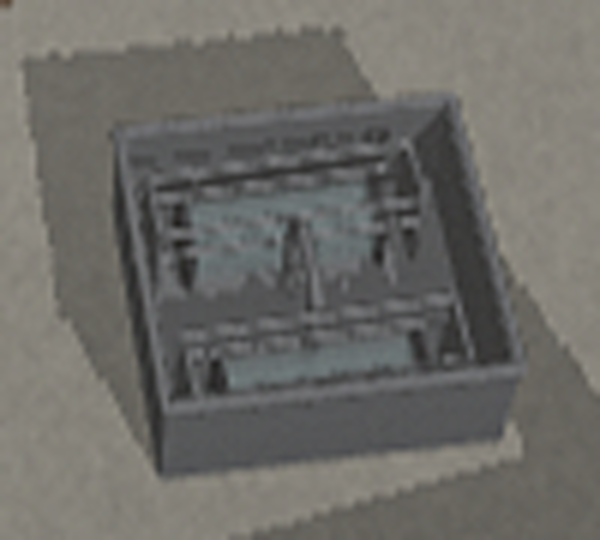

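View pics/t_stand.png

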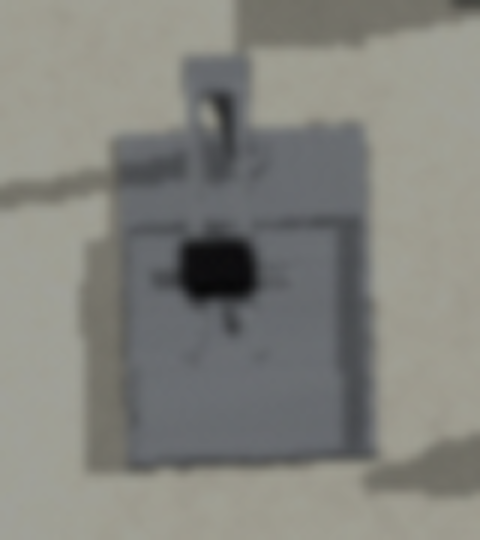

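View pics/t_rack.png

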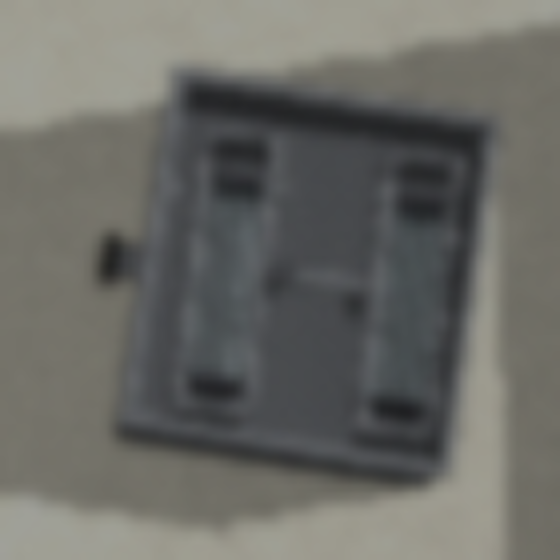

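The choice is the grey stand and lifter. The crop shows the black grip at side (324,173) with the hook mouth towards the post. The rack's eye bar is at side (369,317) and top (390,235).

```bash
python3 - <<'E'
from h import *
np.set_printoptions(precision=4,suppress=True)
s=load('side0');t=load('top0')
T=lambda u,v,k,a,b:(u+a/k,v+b/k)
# grip top centre
g=T(235,185,6,219,264); print('grip top z.247',atz(t,*g,.247))
gs=T(270,140,5,266,128); print('side',atz(s,*gs,.247))
# stand base corners top crop (z~.006?) 
for p in [(113,130),(365,125),(375,458),(127,468)]: print('base',atz(t,*T(235,185,6,*p),.01))
# post top
print('post top',atz(t,*T(235,185,6,217,130),.2))
for p in [(197,560),(115,380),(490,490)]: print('sbase',atz(s,*T(270,140,5,*p),.01))
print('trough rim top')
for p in [(182,78),(490,130),(440,475),(120,430)]: print(atz(t,*T(350,200,8,*p),.06))
print('trough rim side')
for p in [(118,132),(455,98),(520,368),(165,405)]: print(atz(s,*T(320,280,6,*p),.06))
for p in [(285,272),(350,290)]: print('bar',atz(t,*T(350,200,8,*p),.063))
print('bar s',atz(s,*T(320,280,6,298,222),.063),atz(s,*T(320,280,6,318,305),.003))
for n,u,v in [('dropper',324,260),('petri',325,300),('stain',319,165),('box',170,287),('jar',473,221),('green',425,320)]: print(n,atz(t,u,v,.05))
E
```

```text
grip top z.247 [0.5761 0.1538 0.247 ]
side [0.5774 0.1614 0.247 ]
base [0.6912 0.2277 0.01  ]
base [0.693  0.0942 0.01  ]
base [0.5152 0.0892 0.01  ]
base [0.5108 0.2187 0.01  ]
post top [0.6496 0.1586 0.2   ]
sbase [0.5179 0.0874 0.01  ]
sbase [0.5088 0.2308 0.01  ]
sbase [0.6908 0.0892 0.01  ]
trough rim top
[ 0.6681 -0.1455  0.06  ]
[ 0.6468 -0.2641  0.06  ]
[ 0.5126 -0.2408  0.06  ]
[ 0.5308 -0.1188  0.06  ]
trough rim side
[ 0.5353 -0.1208  0.06  ]
[ 0.6724 -0.1446  0.06  ]
[ 0.6491 -0.2655  0.06  ]
[ 0.5143 -0.2412  0.06  ]
bar [ 0.5912 -0.1832  0.063 ]
bar [ 0.584  -0.2079  0.063 ]
bar s [ 0.5895 -0.1826  0.063 ] [ 0.6011 -0.1891  0.003 ]
dropper [0.5137 0.0066 0.05  ]
petri [0.3913 0.0047 0.05  ]
stain [0.8152 0.0197 0.05  ]
box [0.4341 0.4765 0.05  ]
jar [ 0.6325 -0.457   0.05  ]
green [ 0.3288 -0.2972  0.05  ]
```

```bash
cat >> h.py <<'E'
from scipy.spatial.transform import Rotation as Ro
from scipy.linalg import logm,expm
np.set_printoptions(precision=4,suppress=True)
def Tm(p,rpy):
    M=np.eye(4);M[:3,:3]=Ro.from_euler('xyz',rpy,degrees=True).as_matrix();M[:3,3]=p;return M
def cur():
    o=env.get_obs(); return Tm(o['tool_pos'],o['tool_rot'])
def plan(A,B,n):
    "equal rows for constant tool motion A->B"
    D=np.linalg.inv(A)@B; w=Ro.from_matrix(D[:3,:3]).as_rotvec()
    L=np.real(logm(D))/n; E=expm(L)
    return np.r_[E[:3,3],np.degrees(Ro.from_matrix(E[:3,:3]).as_rotvec())]
def st():
    o=env.get_obs(); print('t',o['time_s'],'p',o['tool_pos'],'r',o['tool_rot'],'F',o['force'],'M',o['wrist_torque'],'w',round(o['grip_width'],4)); return o
E
python3 - <<'E'
from h import *
c=load('wrist0');T=Tm([.222,-.6105,.2467],[180,0,20])
R=c['R']@T[:3,:3]; print('cam axes in tool (rows x,y,z)\n',R); print('cam pos in tool',(np.linalg.inv(T)@np.r_[-c['R'].T@c['t'],1]))
A=cur();
B=Tm([.588,-.24,.25],[180,0,80]); print(plan(A,B,10))
C=Tm([.577,.158-.05,.33],[180,0,91.5]); print(plan(B,C,8))
for n,P in(('rack',[.588,-.19,.063]),):
  for tp in([.588,-.24,.25],[.588,-.19,.25],[.588,-.25,.2]):
    Tt=Tm(tp,[180,0,80]); M=np.eye(4);
    off=(np.linalg.inv(T)@np.r_[-c['R'].T@c['t'],1]); cp=Tt@off
    Rc=R@Tt[:3,:3].T; print(n,tp,proj(dict(intrinsics=c['intrinsics'],R=Rc,t=-Rc@cp[:3]),P))
E
```

```text
cam axes in tool (rows x,y,z)
 [[-0.0004  1.      0.002 ]
 [-0.9589  0.0002 -0.2837]
 [-0.2837 -0.002   0.9589]]
cam pos in tool [ 0.0782  0.0007 -0.1354  1.    ]
[ 0.0545  0.0016 -0.0003 -0.0077 -0.0037 -6.0011]
[ 0.0433 -0.0051 -0.01    0.      0.     -1.4375]
rack [0.588, -0.24, 0.25] [305.2558 160.3643]
rack [0.588, -0.19, 0.25] [315.7514 218.1267]
rack [0.588, -0.25, 0.2] [300.6061 152.554 ]
```

```bash
python3 -m creep '[{"tx":0.03,"ty":0.001,"tz":0.002,"rz":-3},{"tx":0.0545,"ty":0.0016,"tz":0.004,"rz":-6},{"tx":0.0545,"ty":0.0016,"tz":0.004,"rz":-6},{"tx":0.0545,"ty":0.0016,"tz":0.004,"rz":-6},{"tx":0.0545,"ty":0.0016,"tz":0.004,"rz":-6},{"tx":0.0545,"ty":0.0016,"tz":0.004,"rz":-6},{"tx":0.0545,"ty":0.0016,"tz":0.004,"rz":-6},{"tx":0.0545,"ty":0.0016,"tz":0.004,"rz":-6},{"tx":0.0545,"ty":0.0016,"tz":0.004,"rz":-6},{"tx":0.0545,"ty":0.0016,"tz":0.004,"rz":-6},{"tx":0.024,"ty":0.001,"tz":0.002,"rz":-3},{"tz":0.0}]' 0.087
python3 - <<'E'
from h import *
snap('wrist','w1.png'); st()
E
```

```text
t 0.2 p [ 0.222  -0.6106  0.2469] r [-179.9361    0.0052   19.987 ] F [ 0.1152 -0.115   0.0334] M [ 0.0194 -0.0165 -0.0384] w 0.087$[0]: bad value
```

View pics/w1.png

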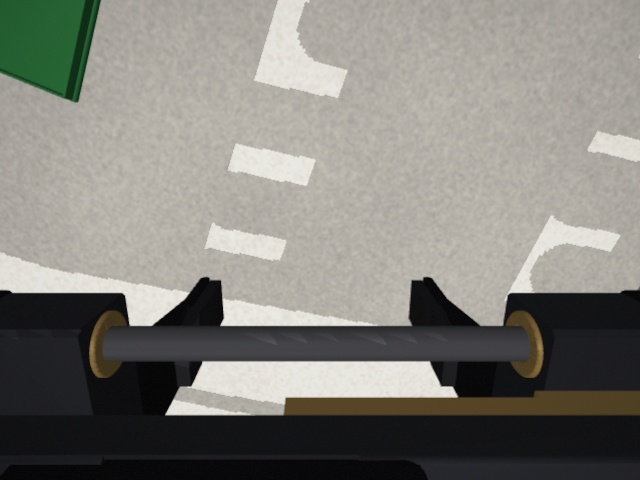

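The call was refused and nothing moved. It may need all six keys in every row.

```bash
python3 -m creep '[{"tx":0.03,"ty":0.001,"tz":0.002,"rx":0,"ry":0,"rz":-3},{"tx":0.0545,"ty":0.0016,"tz":0.004,"rx":0,"ry":0,"rz":-6},{"tx":0.0545,"ty":0.0016,"tz":0.004,"rx":0,"ry":0,"rz":-6},{"tx":0.0545,"ty":0.0016,"tz":0.004,"rx":0,"ry":0,"rz":-6},{"tx":0.0545,"ty":0.0016,"tz":0.004,"rx":0,"ry":0,"rz":-6},{"tx":0.0545,"ty":0.0016,"tz":0.004,"rx":0,"ry":0,"rz":-6},{"tx":0.0545,"ty":0.0016,"tz":0.004,"rx":0,"ry":0,"rz":-6},{"tx":0.0545,"ty":0.0016,"tz":0.004,"rx":0,"ry":0,"rz":-6},{"tx":0.0545,"ty":0.0016,"tz":0.004,"rx":0,"ry":0,"rz":-6},{"tx":0.0545,"ty":0.0016,"tz":0.004,"rx":0,"ry":0,"rz":-6},{"tx":0.024,"ty":0.001,"tz":0.002,"rx":0,"ry":0,"rz":-3},{"tx":0,"ty":0,"tz":0,"rx":0,"ry":0,"rz":0}]'
python3 - <<'E'
from h import *
snap('wrist','w2.png'); st()
E
```

```text
time_s: 1.7
tool_pos: [0.5906, -0.2391, 0.2075]
tool_rot: [-180.0, -0.0, 80.3]
force: [0.8, -0.5, 0.9]
grip_width: 0.0873
t 1.75 p [ 0.5897 -0.2423  0.2075] r [-179.9933    0.0591   80.0075] F [-0.8997 -0.7489  0.6278] M [ 0.0188 -0.053  -0.0089] w 0.0869
```

View pics/w2.png

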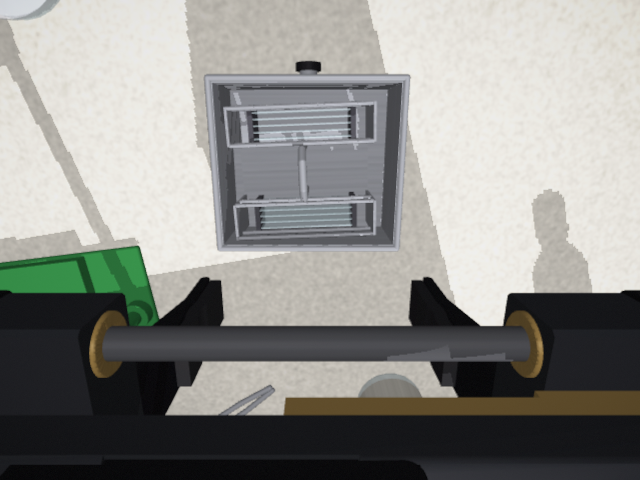

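The wrist view shows the trough from (207,76) to (408,248). The eye bar runs from about (302,145) to (305,198), and the left of the image is the world -x side.

```bash
python3 - <<'E'
from h import *
crop('w2',200,65,415,255,'w2c.png',3.7)
E
```

```text
(no output)
```

View pics/w2c.png

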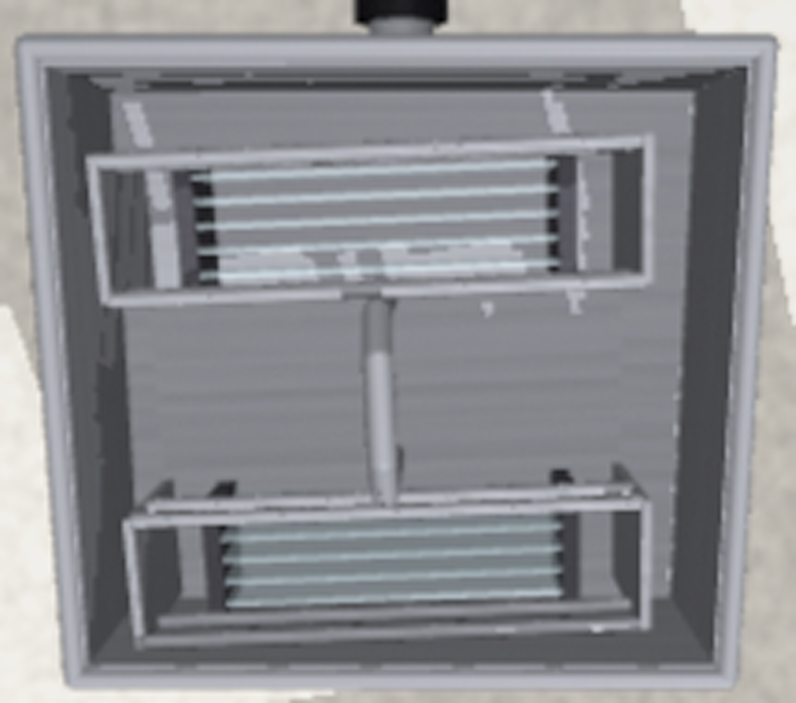

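```bash
python3 - <<'E'
from h import *
c=load('w2'); f=lambda a,b:(200+a/3.7,65+b/3.7)
for z in(.063,):
  P=[atz(c,*f(*p),z) for p in[(378,300),(388,495)]]; d=P[0]-P[1]; print('bar',P,'centre',(P[0]+P[1])/2,'yaw',np.degrees(np.arctan2(-d[0],d[1])))
P=[atz(c,*f(*p),.055) for p in[(92,158),(648,140),(645,285),(110,300),(130,520),(645,505),(648,626),(140,640)]]
for p in P:print(p)
for a,b in((0,1),(3,2),(4,5),(7,6)):
  d=P[b]-P[a];print('len',np.linalg.norm(d),'yaw',np.degrees(np.arctan2(d[1],d[0])))
c4=(P[0]+P[1]+P[6]+P[7])/4;print('centre',c4)
print('trough rim')
Q=[atz(c,*f(*p),.06) for p in[(33,55),(760,50),(725,675),(82,680)]]
for p in Q:print(p)
d=Q[1]-Q[0];print(np.degrees(np.arctan2(d[1],d[0])));d=Q[2]-Q[3];print(np.degrees(np.arctan2(d[1],d[0])))
print('trough ctr',sum(Q)/4)
E
```

```text
bar [array([ 0.5921, -0.1758,  0.063 ]), array([ 0.5873, -0.2136,  0.063 ])] centre [ 0.5897 -0.1947  0.063 ] yaw -7.305666589721336
[ 0.5421 -0.1405  0.055 ]
[ 0.6483 -0.1554  0.055 ]
[ 0.6443 -0.1822  0.055 ]
[ 0.5394 -0.1672  0.055 ]
[ 0.5332 -0.2111  0.055 ]
[ 0.6387 -0.226   0.055 ]
[ 0.636  -0.2519  0.055 ]
[ 0.5294 -0.2368  0.055 ]
len 0.10717541576372 yaw -7.988407341339607
len 0.10598181704728178 yaw -8.179849729031195
len 0.10657536638281846 yaw -8.045169649514587
len 0.10775278574168468 yaw -8.09512213308576
centre [ 0.589  -0.1962  0.055 ]
trough rim
[ 0.5367 -0.1214  0.06  ]
[ 0.67   -0.1434  0.06  ]
[ 0.6501 -0.2638  0.06  ]
[ 0.5166 -0.242   0.06  ]
-9.377093649074714
-9.270334952375324
trough ctr [ 0.5934 -0.1926  0.06  ]
```

```bash
python3 - <<'E'
from h import *
A=cur(); print(plan(A,Tm([.577,.128,.33],[180,0,91.5]),9))
E
```

```text
[ 0.0409 -0.0049 -0.0136 -0.0014  0.0065 -1.2769]
```

```bash
python3 -m creep '[{"tx":0.02,"ty":-0.0025,"tz":-0.01,"rx":0,"ry":0,"rz":-0.7},{"tx":0.041,"ty":-0.005,"tz":-0.02,"rx":0,"ry":0,"rz":-1.3},{"tx":0.041,"ty":-0.005,"tz":-0.02,"rx":0,"ry":0,"rz":-1.3},{"tx":0.041,"ty":-0.005,"tz":-0.02,"rx":0,"ry":0,"rz":-1.3},{"tx":0.041,"ty":-0.005,"tz":-0.02,"rx":0,"ry":0,"rz":-1.3},{"tx":0.041,"ty":-0.005,"tz":-0.02,"rx":0,"ry":0,"rz":-1.3},{"tx":0.041,"ty":-0.005,"tz":-0.012,"rx":0,"ry":0,"rz":-1.3},{"tx":0.041,"ty":-0.005,"tz":0,"rx":0,"ry":0,"rz":-1.3},{"tx":0.041,"ty":-0.005,"tz":0,"rx":0,"ry":0,"rz":-1.3},{"tx":0.02,"ty":-0.0025,"tz":0,"rx":0,"ry":0,"rz":-0.5},{"tx":0,"ty":0,"tz":0,"rx":0,"ry":0,"rz":0}]'
python3 - <<'E'
from h import *
snap('wrist','w3.png'); st()
E
```

```text
time_s: 3.12
tool_pos: [0.5744, 0.1301, 0.3306]
tool_rot: [179.9, -0.0, 91.8]
force: [0.4, -0.1, 0.4]
grip_width: 0.0869
t 3.175 p [0.5751 0.1276 0.3301] r [179.953    0.0633  91.6151] F [-0.4805 -0.8263  0.1617] M [-0.0466 -0.1246 -0.0198] w 0.0871
```

View pics/w3.png

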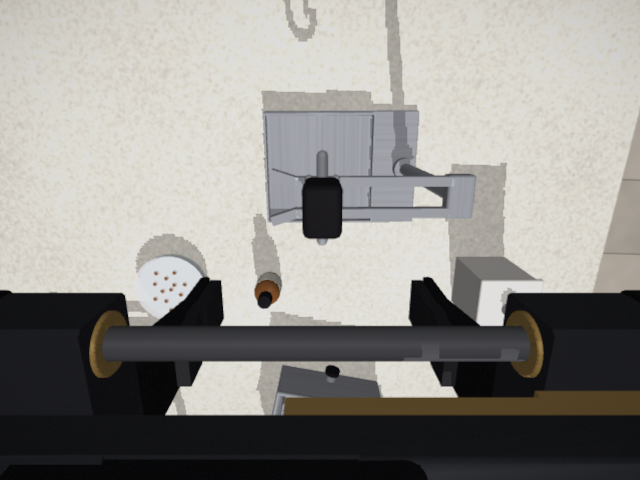

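The wrist view shows the black grip from (303,178) to (342,238), the cross bar ends at (322,152) and (322,243), and the tines running right to the fork head at about (460,197).

```bash
python3 - <<'E'
from h import *
crop('w3',255,90,485,255,'w3c.png',3.4)
E
```

```text
(no output)
```

View pics/w3c.png

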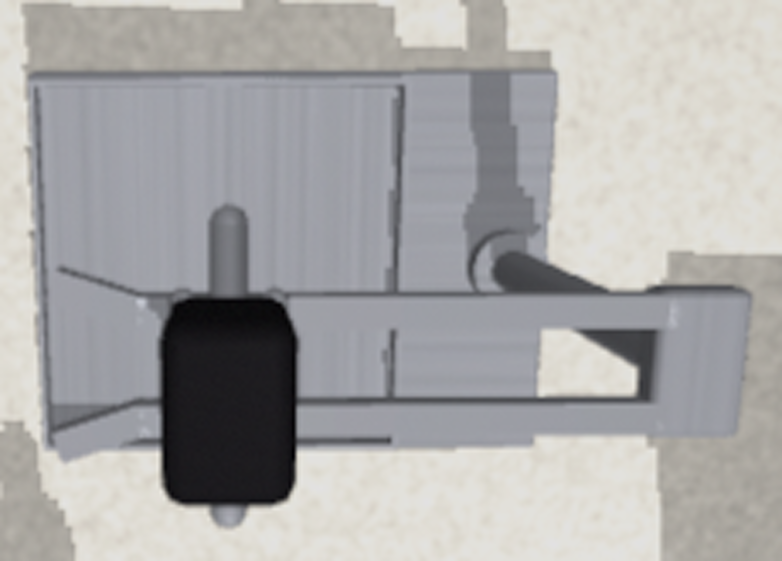

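```bash
python3 - <<'E'
from h import *
c=load('w3'); f=lambda a,b:(255+a/3.4,90+b/3.4)
P=[atz(c,*f(*p),.2) for p in[(229,207),(228,526)]];print('bar ends',P,'ctr',sum(P)/2,'len',np.linalg.norm(P[0]-P[1]));d=P[0]-P[1];print(np.degrees(np.arctan2(-d[0],d[1])))
P=[atz(c,*f(*p),.247) for p in[(162,400),(297,400),(229,502)]];print('grip',P,(P[0]+P[1])/2)
P=[atz(c,*f(*p),.2) for p in[(140,329),(700,329),(140,400),(655,400),(140,295),(650,292)]]
for i in(0,2,4):
  d=P[i+1]-P[i];print('tine',P[i],P[i+1],np.degrees(np.arctan2(d[1],d[0])))
st()
s=load('side0')
print('seat proj side',proj(s,[.577,.158,.2]),proj(s,[.577,.158,.247]))
E
```

```text
bar ends [array([0.5776, 0.1902, 0.2   ]), array([0.5798, 0.1233, 0.2   ])] ctr [0.5787 0.1568 0.2   ] len 0.06691343966558526
1.8970300237222564
grip [array([0.5663, 0.1605, 0.247 ]), array([0.5895, 0.1613, 0.247 ]), array([0.5785, 0.1426, 0.247 ])] [0.5779 0.1609 0.247 ]
tine [0.5602 0.1652 0.2   ] [0.6751 0.1688 0.2   ] 1.7937089734140788
tine [0.5604 0.1503 0.2   ] [0.6678 0.1537 0.2   ] 1.7901479124666588
tine [0.5601 0.1721 0.2   ] [0.6639 0.176  0.2   ] 2.1311425534837567
t 3.175 p [0.5751 0.1276 0.3301] r [179.953    0.0633  91.6151] F [-0.4805 -0.8263  0.1617] M [-0.0466 -0.1246 -0.0198] w 0.0871
seat proj side [323.2402 180.3144] [323.4596 166.5092]
```

```bash
python3 -m creep '[{"tx":0.01,"ty":0.001,"tz":0.01,"rx":0,"ry":0,"rz":-0.3},{"tx":0.015,"ty":0.002,"tz":0.02,"rx":0,"ry":0,"rz":0},{"tx":0.005,"ty":0.001,"tz":0.02,"rx":0,"ry":0,"rz":0},{"tx":0,"ty":0,"tz":0,"rx":0,"ry":0,"rz":0}]' 0.06
python3 - <<'E'
from h import *
snap('wrist','w4.png'); st()
E
```

```text
time_s: 3.68
tool_pos: [0.577, 0.1577, 0.2764]
tool_rot: [-179.7, 0.0, 91.9]
force: [0.1, -0.5, 0.8]
grip_width: 0.0618
t 3.725 p [0.5777 0.1574 0.2779] r [-179.838     0.0354   91.901 ] F [-0.7145 -0.8814  1.0389] M [ 0.0212 -0.1111  0.0212] w 0.0608
```

View pics/w4.png

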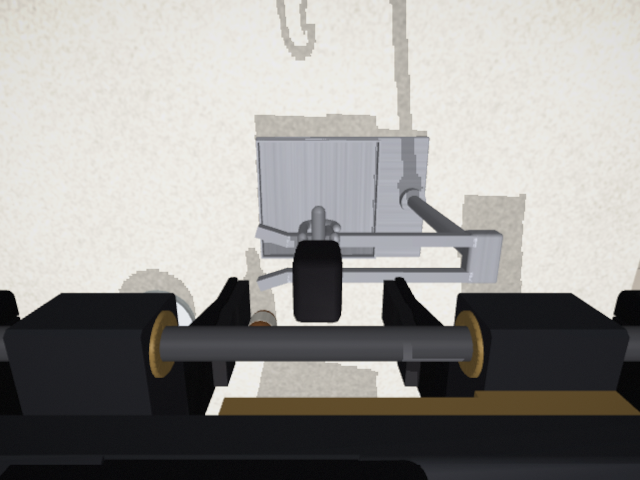

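The grip (294–342) is centred between the fingertips (248–383). I'll descend 44 mm and close.

```bash
python3 -m creep '[{"tx":0,"ty":0,"tz":0.015,"rx":0,"ry":0,"rz":0},{"tx":0,"ty":0,"tz":0.017,"rx":0,"ry":0,"rz":0},{"tx":0,"ty":0,"tz":0.009,"rx":0,"ry":0,"rz":0},{"tx":0,"ty":0,"tz":0.003,"rx":0,"ry":0,"rz":0},{"tx":0,"ty":0,"tz":0,"rx":0,"ry":0,"rz":0}]'; python3 -m creep '[{"tx":0,"ty":0,"tz":0,"rx":0,"ry":0,"rz":0},{"tx":0,"ty":0,"tz":0,"rx":0,"ry":0,"rz":0},{"tx":0,"ty":0,"tz":0,"rx":0,"ry":0,"rz":0},{"tx":0,"ty":0,"tz":0,"rx":0,"ry":0,"rz":0}]' 0.015 35
python3 - <<'E'
from h import *
snap('wrist','w5.png'); st()
E
```

```text
time_s: 4.35
tool_pos: [0.5783, 0.1577, 0.2355]
tool_rot: [180.0, 0.0, 91.9]
force: [-0.7, 0.3, 0.1]
grip_width: 0.0601
time_s: 4.85
tool_pos: [0.5783, 0.1577, 0.2356]
tool_rot: [180.0, 0.0, 91.9]
force: [0.2, -0.3, 0.3]
grip_width: 0.0278
t 4.9 p [0.5783 0.1578 0.2356] r [-179.996     0.006    91.8914] F [0.2425 0.2433 0.9924] M [ 0.018  -0.0246  0.0431] w 0.0241
```

View pics/w5.png

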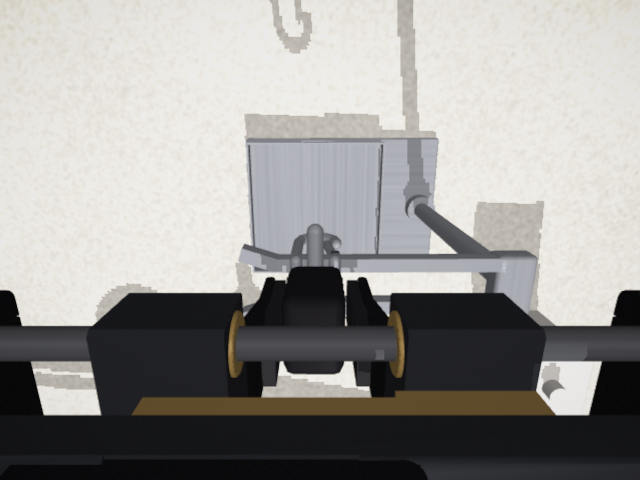

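```bash
python3 -m creep '[{"tx":0,"ty":0,"tz":0,"rx":0,"ry":0,"rz":0},{"tx":0,"ty":0,"tz":0,"rx":0,"ry":0,"rz":0},{"tx":0,"ty":0,"tz":-0.004,"rx":0,"ry":0,"rz":0},{"tx":0,"ty":0,"tz":-0.008,"rx":0,"ry":0,"rz":0},{"tx":0,"ty":0,"tz":-0.006,"rx":0,"ry":0,"rz":0},{"tx":0,"ty":0,"tz":-0.002,"rx":0,"ry":0,"rz":0},{"tx":0,"ty":0,"tz":0,"rx":0,"ry":0,"rz":0}]'
python3 - <<'E'
from h import *
snap('side','s6.png'); st(); crop('s6',270,130,390,260,'s6c.png',5)
E
```

```text
time_s: 5.78
tool_pos: [0.5784, 0.1578, 0.2557]
tool_rot: [180.0, 0.0, 91.9]
force: [-0.6, 0.3, -2.0]
grip_width: 0.0237
t 5.825 p [0.5782 0.1577 0.2554] r [-179.9909    0.0083   91.8847] F [ 0.2542  0.2526 -1.656 ] M [-0.0188 -0.0872 -0.0349] w 0.0238
```

View pics/s6c.png

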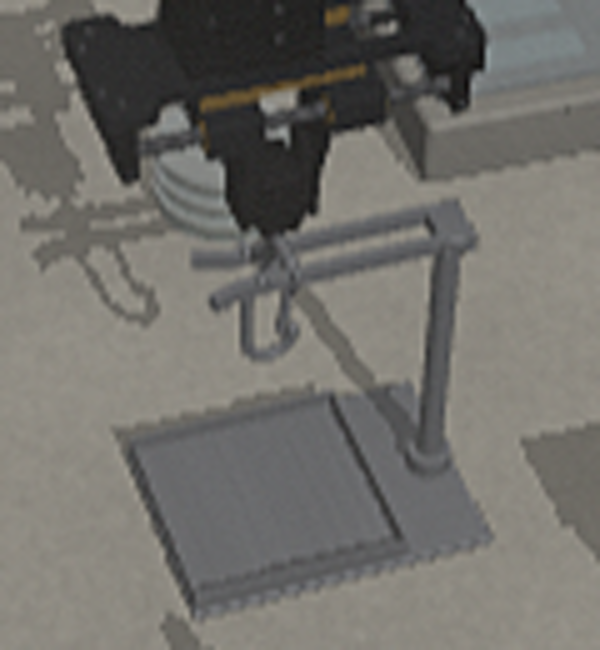

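The lifter is off the seat: the force shows -1.6 N and the side crop shows the hook about 20 mm higher. I'll withdraw 75 mm towards -x.

```bash
python3 -m creep '[{"tx":0,"ty":-0.008,"tz":0,"rx":0,"ry":0,"rz":0},{"tx":0,"ty":-0.015,"tz":0,"rx":0,"ry":0,"rz":0},{"tx":0,"ty":-0.02,"tz":0,"rx":0,"ry":0,"rz":0},{"tx":0,"ty":-0.02,"tz":0,"rx":0,"ry":0,"rz":0},{"tx":0,"ty":-0.01,"tz":0,"rx":0,"ry":0,"rz":0},{"tx":0,"ty":-0.004,"tz":0,"rx":0,"ry":0,"rz":0}]'
python3 - <<'E'
from h import *
st(); A=cur(); print(plan(A,Tm([.5618,-.1911,.255],[180,0,82]),10))
E
```

```text
time_s: 6.58
tool_pos: [0.5008, 0.1551, 0.2558]
tool_rot: [180.0, 0.0, 91.9]
force: [-0.3, -0.4, -1.3]
grip_width: 0.0238
t 6.575 p [0.5008 0.1551 0.2558] r [179.9525   0.0471  91.8915] F [-0.3424 -0.3588 -1.2799] M [-0.0054 -0.0555 -0.0212] w 0.0238
[-0.0344  0.0077  0.0001  0.0051  0.0043  0.9892]
```

```bash
python3 -m creep '[{"tx":-0.017,"ty":0.004,"tz":0,"rx":0,"ry":0,"rz":0.5},{"tx":-0.0345,"ty":0.0077,"tz":0,"rx":0,"ry":0,"rz":1},{"tx":-0.0345,"ty":0.0077,"tz":0,"rx":0,"ry":0,"rz":1},{"tx":-0.0345,"ty":0.0077,"tz":0,"rx":0,"ry":0,"rz":1},{"tx":-0.0345,"ty":0.0077,"tz":0,"rx":0,"ry":0,"rz":1},{"tx":-0.0345,"ty":0.0077,"tz":0,"rx":0,"ry":0,"rz":1},{"tx":-0.0345,"ty":0.0077,"tz":0,"rx":0,"ry":0,"rz":1},{"tx":-0.0345,"ty":0.0077,"tz":0,"rx":0,"ry":0,"rz":1},{"tx":-0.0345,"ty":0.0077,"tz":0,"rx":0,"ry":0,"rz":1},{"tx":-0.0345,"ty":0.0077,"tz":0,"rx":0,"ry":0,"rz":1},{"tx":-0.017,"ty":0.003,"tz":0,"rx":0,"ry":0,"rz":0.4},{"tx":0,"ty":0,"tz":0,"rx":0,"ry":0,"rz":0}]'
python3 - <<'E'
from h import *
snap('wrist','w7.png'); snap('side','s7.png'); st(); crop('s7',320,230,440,370,'s7c.png',5)
E
```

```text
time_s: 8.07
tool_pos: [0.5614, -0.1934, 0.2552]
tool_rot: [-180.0, -0.0, 81.8]
force: [0.7, 1.1, -1.5]
grip_width: 0.0239
t 8.175 p [ 0.5618 -0.1902  0.2555] r [-179.9849   -0.0741   82.0939] F [ 0.0732  0.9482 -1.7974] M [-0.0228 -0.1051 -0.052 ] w 0.0236
```

View pics/w7.png

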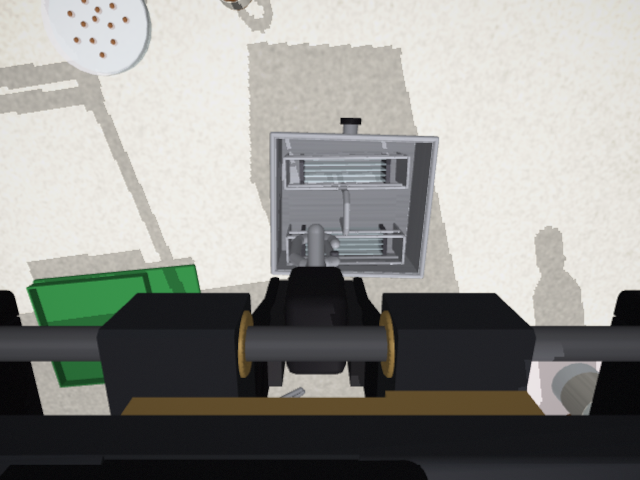

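View pics/s7c.png

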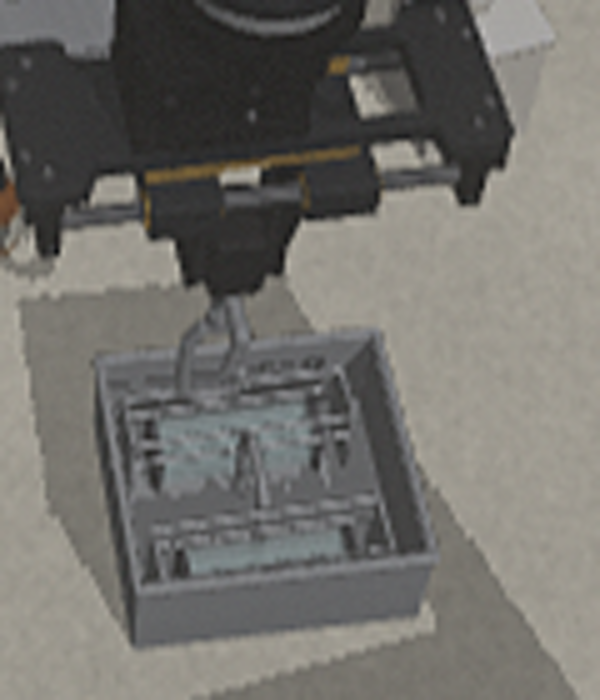

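```bash
cat >> h.py <<'E'
def lifter(T,dz=.0356):
    "lifter pose from tool pose: x=tool y, y=tool x, z=-tool z"
    M=np.eye(4); R=T[:3,:3]; M[:3,:3]=np.c_[R[:,1],R[:,0],-R[:,2]]; M[:3,3]=T[:3,3]+R[:,2]*dz; return M
def hookpts(L):
    a=np.linspace(-np.pi,0.0,13); pts=[[0,0,0],[0,0,-.04]]+[[.013*np.cos(t),0,-.08+.013*np.sin(t)] for t in a]+[[.013,0,-.0735]]
    return [(L@np.r_[p,1])[:3] for p in pts]
def overlay(fn,pts,u0,v0,u1,v1,out,s=5,extra=()):
    c=load(fn); im=cv2.imread('pics/'+fn+'.png')[v0:v1,u0:u1]; im=cv2.resize(im,None,fx=s,fy=s,interpolation=cv2.INTER_CUBIC)
    for p,col in [(p,(0,0,255)) for p in pts]+[(p,(0,255,0)) for p in extra]:
        q=(proj(c,p)-[u0,v0]+.5)*s; cv2.circle(im,tuple(int(x) for x in q),2,col,-1)
    cv2.imwrite('pics/'+out,im)
def barpts(x,y,yaw,z=.063):
    a=np.radians(yaw); return [np.array([x-np.sin(a)*s,y+np.cos(a)*s,z]) for s in np.linspace(-.015,.015,7)]
E
python3 - <<'E'
from h import *
L=lifter(cur()); B=barpts(.5895,-.195,-8)
overlay('s7',hookpts(L),320,230,440,370,'s7o.png',5,B)
overlay('w7',hookpts(L),250,110,450,290,'w7o.png',4,B)
E
```

```text
(no output)
```

View pics/s7o.png

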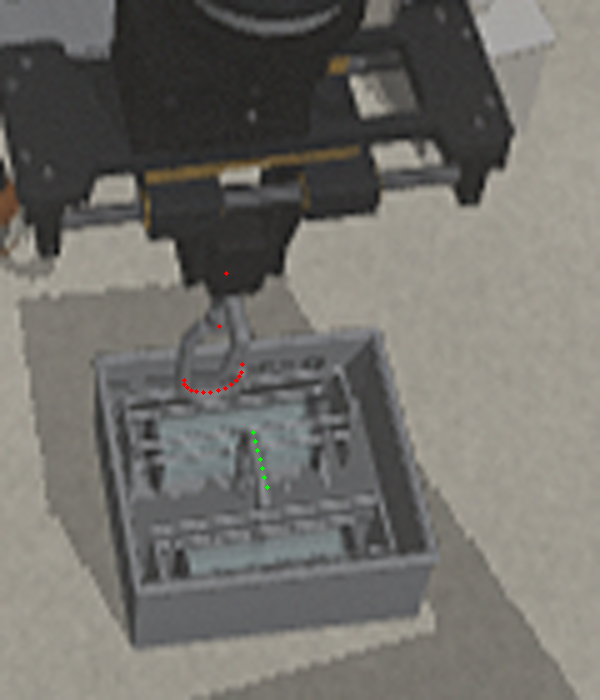

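View pics/w7o.png

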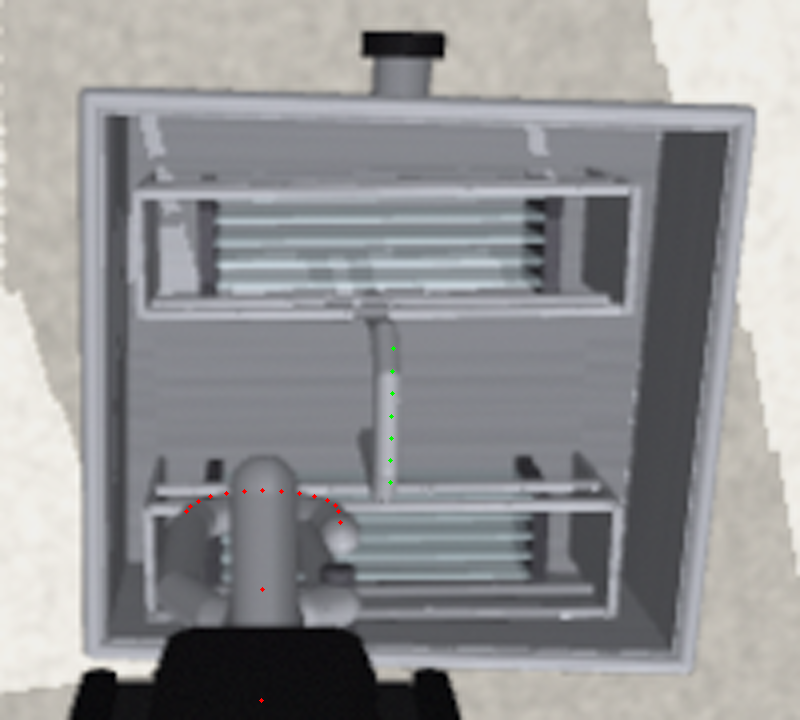

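The side overlay matches the hook and the bar, and the wrist view agrees to about 1 mm. I'll descend 88 mm into the channel on the -x side of the bar.

```bash
python3 -m creep '[{"tx":-0.0005,"ty":-0.001,"tz":0.01,"rx":0,"ry":0,"rz":0.1},{"tx":-0.0005,"ty":0,"tz":0.018,"rx":0,"ry":0,"rz":0},{"tx":0,"ty":0,"tz":0.02,"rx":0,"ry":0,"rz":0},{"tx":0,"ty":0,"tz":0.02,"rx":0,"ry":0,"rz":0},{"tx":0,"ty":0,"tz":0.012,"rx":0,"ry":0,"rz":0},{"tx":0,"ty":0,"tz":0.006,"rx":0,"ry":0,"rz":0},{"tx":0,"ty":0,"tz":0.0025,"rx":0,"ry":0,"rz":0},{"tx":0,"ty":0,"tz":0,"rx":0,"ry":0,"rz":0},{"tx":0,"ty":0,"tz":0,"rx":0,"ry":0,"rz":0}]'
python3 - <<'E'
from h import *
snap('wrist','w8.png'); snap('side','s8.png'); st()
L=lifter(cur()); B=barpts(.589,-.195,-8)
overlay('s8',hookpts(L),320,260,430,370,'s8o.png',6,B)
crop('s8',320,260,430,370,'s8c.png',6)
overlay('w8',hookpts(L)[-1:],220,110,420,290,'w8o.png',4,B)
p=L[:3,3]-[.589,-.195,.063]; a=np.radians(-8); print('bowl rel bar along rack x,y', p[0]*np.cos(a)+p[1]*np.sin(a), -p[0]*np.sin(a)+p[1]*np.cos(a),'bar above bowl',-(p[2]-.08))
E
```

```text
time_s: 9.3
tool_pos: [0.5609, -0.1929, 0.1677]
tool_rot: [179.9, 0.0, 81.9]
force: [0.7, 0.3, -2.0]
grip_width: 0.024
t 9.4 p [ 0.5608 -0.1929  0.1676] r [179.9493   0.022   81.8835] F [-0.5455 -0.4595 -2.2632] M [-0.0248 -0.061  -0.0386] w 0.0235
bowl rel bar along rack x,y -0.028215268811755772 -0.001859232266087109 bar above bowl 0.011026386755916898
```

View pics/s8o.png

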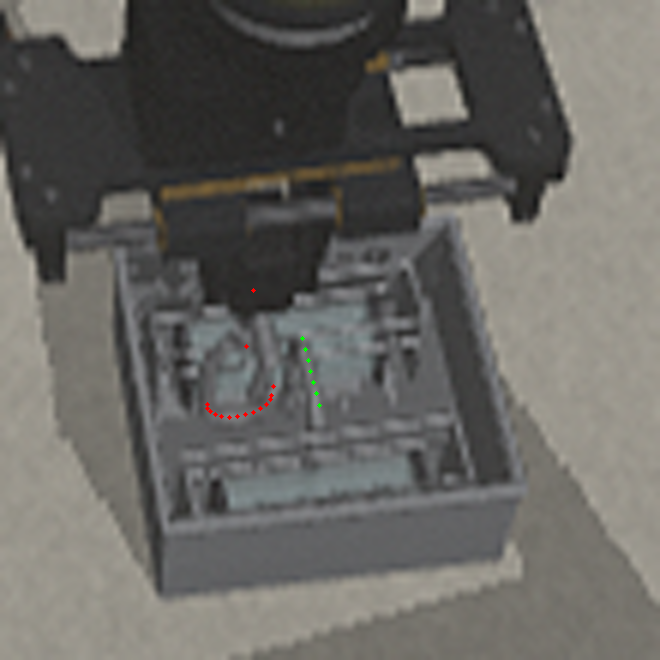

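View pics/s8c.png

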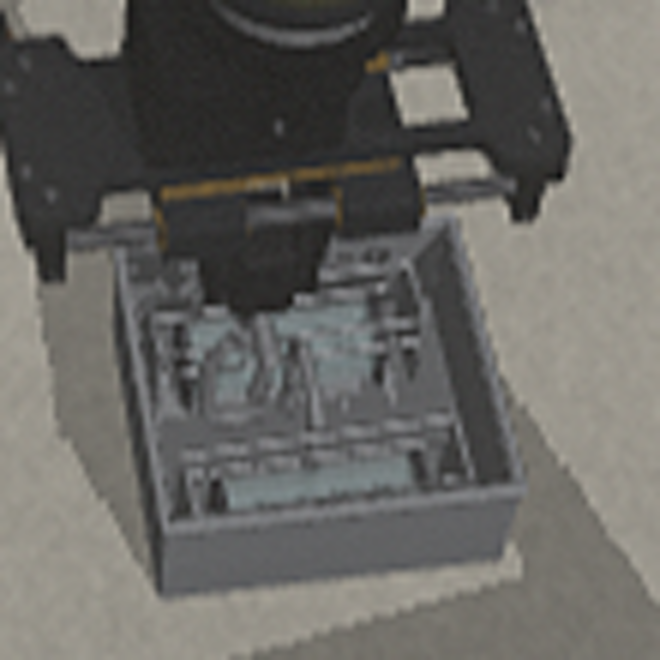

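View pics/w8o.png

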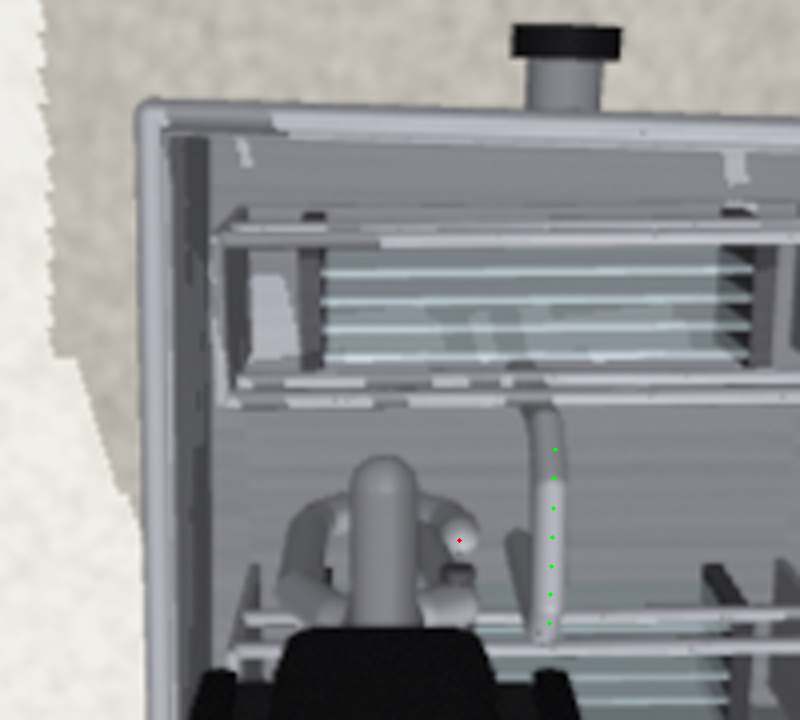

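The hook is in the channel, 28 mm in front of the bar, with the nose at crop (459,537) and the bar at column 550. I'll shift it 2.5 mm along lifter y to centre it, then approach.

```bash
python3 -m creep '[{"tx":0.0015,"ty":0.001,"tz":0.0005,"rx":0,"ry":0,"rz":0},{"tx":0.001,"ty":0.002,"tz":0,"rx":0,"ry":0,"rz":0},{"tx":0,"ty":0.003,"tz":0,"rx":0,"ry":0,"rz":0},{"tx":0,"ty":0.003,"tz":0,"rx":0,"ry":0,"rz":0},{"tx":0,"ty":0.002,"tz":0,"rx":0,"ry":0,"rz":0},{"tx":0,"ty":0.001,"tz":0,"rx":0,"ry":0,"rz":0},{"tx":0,"ty":0,"tz":0,"rx":0,"ry":0,"rz":0}]'; python3 - <<'E'
from h import *
for i in range(1): st()
E
python3 -m creep '[{"tx":0,"ty":0.001,"tz":0,"rx":0,"ry":0,"rz":0},{"tx":0,"ty":0.002,"tz":0,"rx":0,"ry":0,"rz":0},{"tx":0,"ty":0.002,"tz":0,"rx":0,"ry":0,"rz":0},{"tx":0,"ty":0.001,"tz":0,"rx":0,"ry":0,"rz":0},{"tx":0,"ty":0,"tz":0,"rx":0,"ry":0,"rz":0}]'
python3 - <<'E'
from h import *
snap('wrist','w9.png'); st(); L=lifter(cur())
overlay('w9',hookpts(L)[-1:],220,110,420,290,'w9o.png',4,barpts(.589,-.195,-8))
E
```

```text
time_s: 10.28
tool_pos: [0.5727, -0.192, 0.1665]
tool_rot: [-180.0, -0.0, 81.9]
force: [-0.6, -0.3, -2.4]
grip_width: 0.0235
t 10.275 p [ 0.5727 -0.192   0.1665] r [-179.9915   -0.0009   81.8819] F [-0.5571 -0.2628 -2.3643] M [-0.0263 -0.0913 -0.0027] w 0.0235
time_s: 10.9
tool_pos: [0.5782, -0.1929, 0.1663]
tool_rot: [-179.9, 0.0, 81.9]
force: [-2.9, -0.4, -0.1]
grip_width: 0.0239
t 10.95 p [ 0.5782 -0.1929  0.1663] r [-179.9339    0.0048   81.8811] F [-3.1534  0.1102 -0.2621] M [0.1263 0.928  0.0725] w 0.0237
```

View pics/w9o.png

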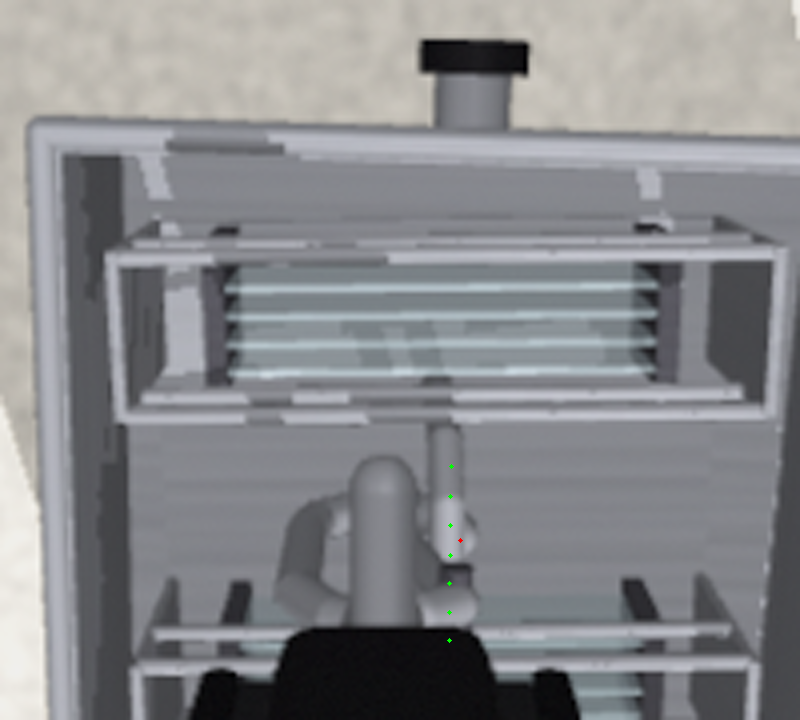

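Contact is at about 3 N. The gate has begun to open and the rack has barely moved. I'll creep on.

```bash
python3 -m creep '[{"tx":0,"ty":0.0007,"tz":0,"rx":0,"ry":0,"rz":0},{"tx":0,"ty":0.001,"tz":0,"rx":0,"ry":0,"rz":0},{"tx":0,"ty":0.0008,"tz":0,"rx":0,"ry":0,"rz":0},{"tx":0,"ty":0,"tz":0,"rx":0,"ry":0,"rz":0},{"tx":0,"ty":0,"tz":0,"rx":0,"ry":0,"rz":0}]'
python3 - <<'E'
from h import *
snap('wrist','w10.png');snap('side','s10.png'); st(); L=lifter(cur())
overlay('w10',hookpts(L)[-1:],220,110,420,290,'w10o.png',4,barpts(.5886,-.195,-8))
overlay('s10',[],340,290,400,350,'s10o.png',10,barpts(.5886,-.195,-8)[:1])
E
```

```text
time_s: 11.58
tool_pos: [0.5811, -0.1931, 0.1664]
tool_rot: [-180.0, -0.0, 81.9]
force: [-3.8, 0.6, -1.6]
grip_width: 0.024
t 11.675 p [ 0.5812 -0.1931  0.1665] r [179.9994  -0.0018  81.8892] F [-2.7842  0.8109 -2.4015] M [ 0.1484  0.9053 -0.0006] w 0.0239
```

View pics/w10o.png

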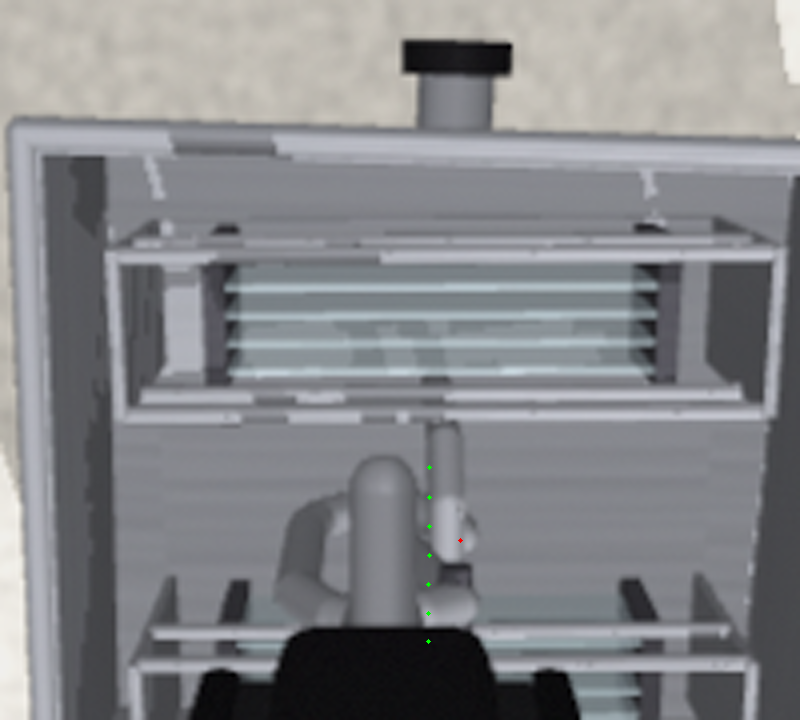

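View pics/s10o.png

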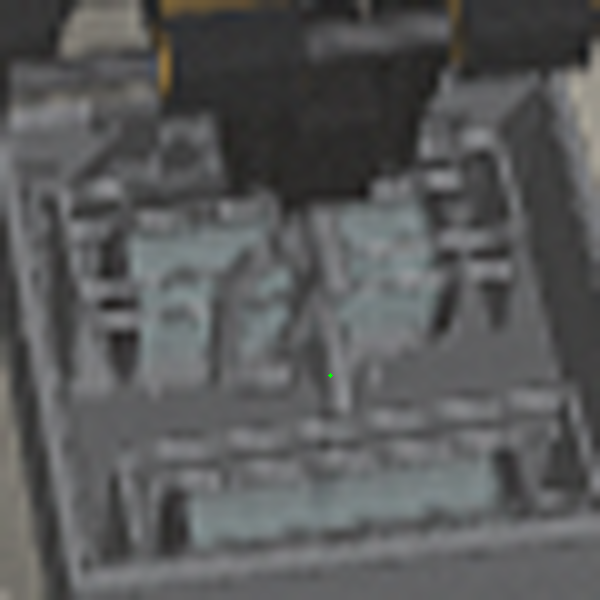

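The rack now slides along with the hook at about 3 N, so I'll go on towards the wall.

```bash
python3 -m creep '[{"tx":0,"ty":0.0007,"tz":0,"rx":0,"ry":0,"rz":0},{"tx":0,"ty":0.001,"tz":0,"rx":0,"ry":0,"rz":0},{"tx":0,"ty":0.001,"tz":0,"rx":0,"ry":0,"rz":0},{"tx":0,"ty":0.001,"tz":0,"rx":0,"ry":0,"rz":0},{"tx":0,"ty":0.001,"tz":0,"rx":0,"ry":0,"rz":0},{"tx":0,"ty":0.0008,"tz":0,"rx":0,"ry":0,"rz":0},{"tx":0,"ty":0,"tz":0,"rx":0,"ry":0,"rz":0}]'
python3 - <<'E'
from h import *
snap('wrist','w11.png'); st(); crop('w11',220,110,420,290,'w11c.png',4)
E
```

```text
time_s: 12.55
tool_pos: [0.5867, -0.194, 0.1665]
tool_rot: [180.0, 0.0, 81.9]
force: [-2.8, 0.6, -1.5]
grip_width: 0.0237
t 12.6 p [ 0.5866 -0.194   0.1665] r [179.9961   0.0052  81.8847] F [-4.1259  0.5124 -2.1573] M [ 0.1188  0.8507 -0.0102] w 0.0237
```

View pics/w11c.png

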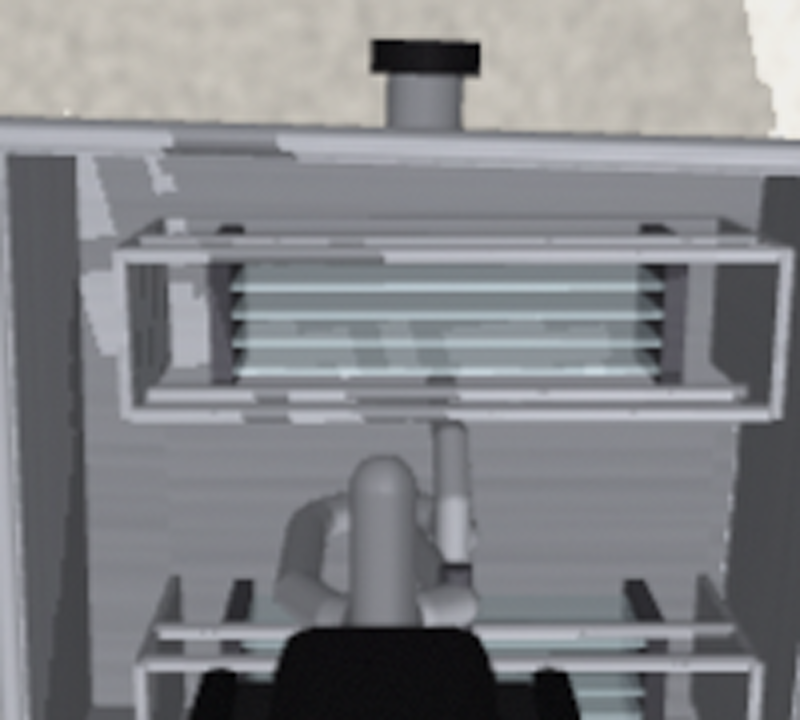

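```bash
python3 -m creep '[{"tx":0,"ty":0.0007,"tz":0,"rx":0,"ry":0,"rz":0},{"tx":0,"ty":0.001,"tz":0,"rx":0,"ry":0,"rz":0},{"tx":0,"ty":0.001,"tz":0,"rx":0,"ry":0,"rz":0},{"tx":0,"ty":0.001,"tz":0,"rx":0,"ry":0,"rz":0},{"tx":0,"ty":0.001,"tz":0,"rx":0,"ry":0,"rz":0},{"tx":0,"ty":0.0008,"tz":0,"rx":0,"ry":0,"rz":0},{"tx":0,"ty":0,"tz":0,"rx":0,"ry":0,"rz":0}]'
python3 - <<'E'
from h import *
snap('wrist','w12.png'); st(); crop('w12',240,110,440,290,'w12c.png',4)
E
```

```text
time_s: 13.48
tool_pos: [0.592, -0.1948, 0.1664]
tool_rot: [-180.0, 0.0, 81.9]
force: [-3.2, 0.6, -2.3]
grip_width: 0.0235
t 13.525 p [ 0.5919 -0.1947  0.1664] r [-179.9833    0.0003   81.8824] F [-2.7713 -0.2338 -2.819 ] M [ 0.1611  0.9716 -0.0325] w 0.0239
```

View pics/w12c.png

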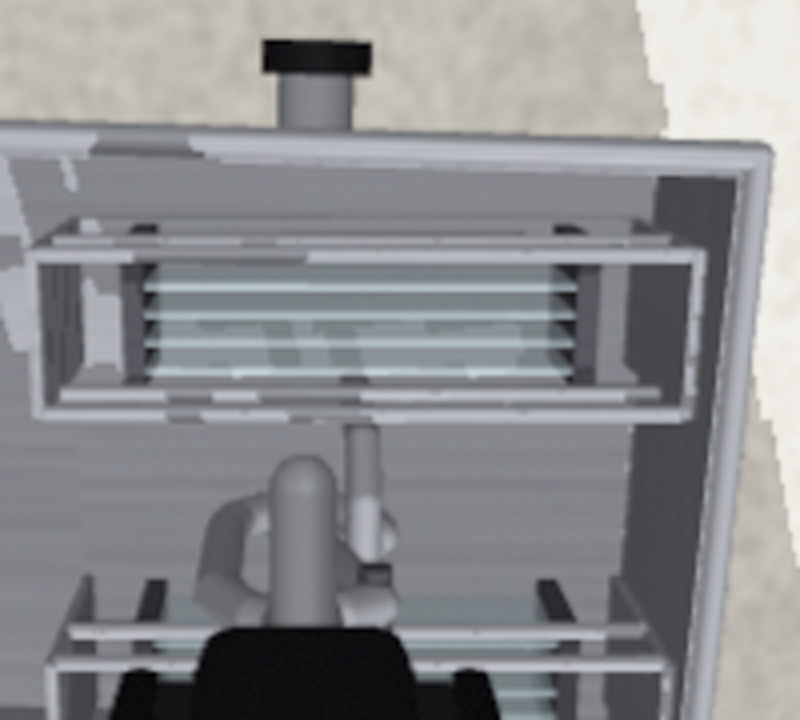

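The gap to the +x wall, crop (698→735), is about 4–5 mm.

```bash
python3 -m creep '[{"tx":0,"ty":0.0007,"tz":0,"rx":0,"ry":0,"rz":0},{"tx":0,"ty":0.001,"tz":0,"rx":0,"ry":0,"rz":0},{"tx":0,"ty":0.001,"tz":0,"rx":0,"ry":0,"rz":0},{"tx":0,"ty":0.001,"tz":0,"rx":0,"ry":0,"rz":0},{"tx":0,"ty":0.0008,"tz":0,"rx":0,"ry":0,"rz":0},{"tx":0,"ty":0,"tz":0,"rx":0,"ry":0,"rz":0}]'
python3 - <<'E'
from h import *
snap('wrist','w13.png'); st(); crop('w13',240,110,440,290,'w13c.png',4)
E
```

```text
time_s: 14.28
tool_pos: [0.5965, -0.1954, 0.1666]
tool_rot: [-180.0, 0.0, 81.9]
force: [-4.0, 2.5, -2.5]
grip_width: 0.0237
t 14.325 p [ 0.5965 -0.1954  0.1666] r [-179.9997    0.002    81.8873] F [-3.7465  1.7894 -3.1928] M [0.4064 1.1089 0.0035] w 0.0236
```

View pics/w13c.png

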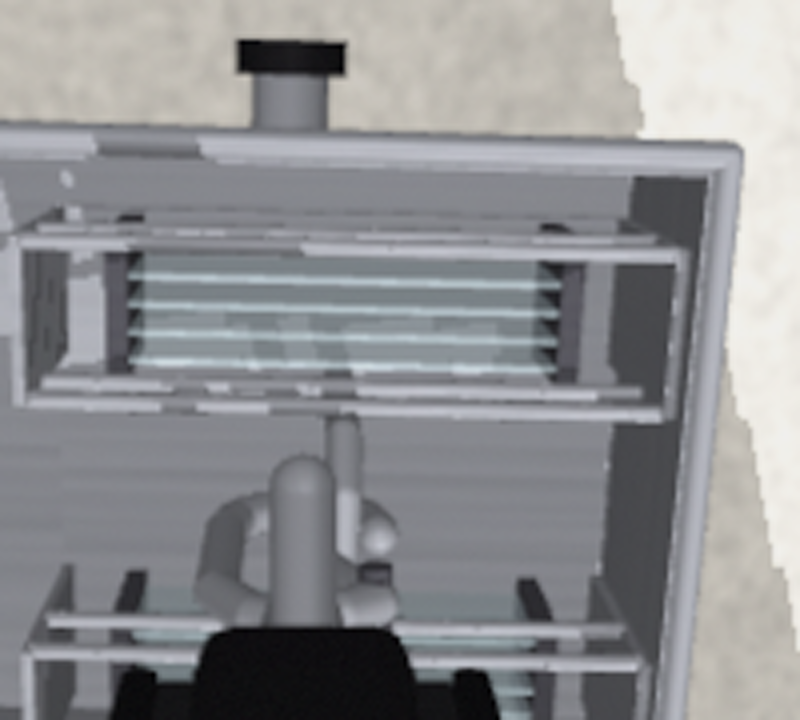

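The wall has been met: the rack has squared up to the trough, and the bar (348,520) has passed inside the nose (380,537). I'll measure how far in it is.

```bash
python3 - <<'E'
from h import *
o=env.get_obs()
Ti=np.linalg.inv(lifter(cur()))
for fn,u0,bar,nose in(('w13',240,[(348,505),(348,540)],(380,537)),('w12',240,[(365,505),(366,535)],(380,537)),):
  c=load(fn); 
  M=Ti if fn=='w13' else np.linalg.inv(lifter(Tm([.5919,-.1947,.1664],[180,0,81.9])))
  for b in bar: print(fn,'bar lifter',(M@np.r_[atz(c,u0+b[0]/4-.4,110+b[1]/4-.4,.063),1])[:3]*1e3)
  zn=-.0735-.0356+.1665; print('nose',(M@np.r_[atz(c,u0+nose[0]/4-.4,110+nose[1]/4-.4,zn),1])[:3]*1e3)
st()
E
```

```text
w13 bar lifter [  7.5138   7.8149 -67.9622]
w13 bar lifter [  7.5602   1.8418 -67.9624]
nose [ 13.0826   0.5944 -73.5624]
w12 bar lifter [ 10.3235   7.7973 -67.8   ]
w12 bar lifter [ 10.5418   2.6848 -67.8   ]
nose [ 13.1219   0.5792 -73.4   ]
t 14.325 p [ 0.5965 -0.1954  0.1666] r [-179.9997    0.002    81.8873] F [-3.7465  1.7894 -3.1928] M [0.4064 1.1089 0.0035] w 0.0236
```

```bash
python3 -m creep '[{"tx":0,"ty":0.0005,"tz":0,"rx":0,"ry":0,"rz":0},{"tx":0,"ty":0.0008,"tz":0,"rx":0,"ry":0,"rz":0},{"tx":0,"ty":0.0007,"tz":0,"rx":0,"ry":0,"rz":0},{"tx":0,"ty":0,"tz":0,"rx":0,"ry":0,"rz":0},{"tx":0,"ty":0,"tz":0,"rx":0,"ry":0,"rz":0}]'
python3 - <<'E'
from h import *
snap('wrist','w14.png'); st(); crop('w14',280,190,360,260,'w14c.png',9)
E
```

```text
time_s: 14.95
tool_pos: [0.5985, -0.1958, 0.1666]
tool_rot: [180.0, 0.0, 81.9]
force: [-3.5, 2.2, -2.6]
grip_width: 0.0237
t 15.0 p [ 0.5985 -0.1958  0.1666] r [179.9888   0.016   81.8816] F [-3.3656  0.7557 -1.3426] M [0.3418 1.1067 0.0208] w 0.0237
```

View pics/w14c.png

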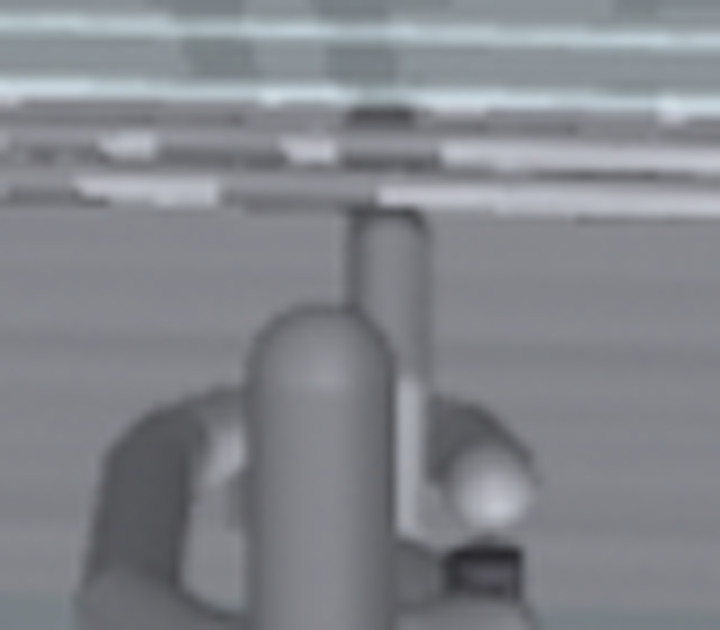

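```bash
python3 - <<'E'
from h import *
Ti=np.linalg.inv(lifter(cur())); c=load('w14')
f=lambda a,b:atz(c,280+(a+.5)/9-.5,190+(b+.5)/9-.5,.063)
for a,b in((390,270),(350,270),(430,270),(429,340),(425,400),(421,500)): print((a,b),(Ti@np.r_[f(a,b),1])[:3]*1e3)
E
```

```text
(390, 270) [  5.0341  18.707  -68.0231]
(350, 270) [  2.1763  18.7077 -68.0226]
(430, 270) [  7.8919  18.7064 -68.0237]
(429, 340) [  7.8631  13.5304 -68.0251]
(425, 400) [  7.6111   9.0444 -68.0263]
(421, 500) [  7.3796   1.4644 -68.0284]
```

The bar is about 4.7–5 mm from hook_bowl, which is inside the 6.5 mm limit, and the force is still about 3.5 N, so it is not on the stop. I'll raise gently.

```bash
python3 -m creep '[{"tx":0,"ty":0,"tz":-0.001,"rx":0,"ry":0,"rz":0},{"tx":0,"ty":0,"tz":-0.002,"rx":0,"ry":0,"rz":0},{"tx":0,"ty":0,"tz":-0.003,"rx":0,"ry":0,"rz":0},{"tx":0,"ty":0,"tz":-0.003,"rx":0,"ry":0,"rz":0},{"tx":0,"ty":0,"tz":-0.003,"rx":0,"ry":0,"rz":0},{"tx":0,"ty":0,"tz":-0.002,"rx":0,"ry":0,"rz":0},{"tx":0,"ty":0,"tz":-0.001,"rx":0,"ry":0,"rz":0},{"tx":0,"ty":0,"tz":0,"rx":0,"ry":0,"rz":0}]'
python3 - <<'E'
from h import *
snap('wrist','w15.png'); st(); crop('w15',260,170,370,260,'w15c.png',7)
E
```

```text
time_s: 16.0
tool_pos: [0.599, -0.1958, 0.1818]
tool_rot: [179.9, 0.0, 81.9]
force: [0.1, -0.0, -1.9]
grip_width: 0.0238
t 16.05 p [ 0.5988 -0.1957  0.1816] r [179.9596   0.0048  81.8859] F [ 0.2427  0.4533 -1.5155] M [-0.084  -0.1401 -0.0057] w 0.024
```

View pics/w15c.png

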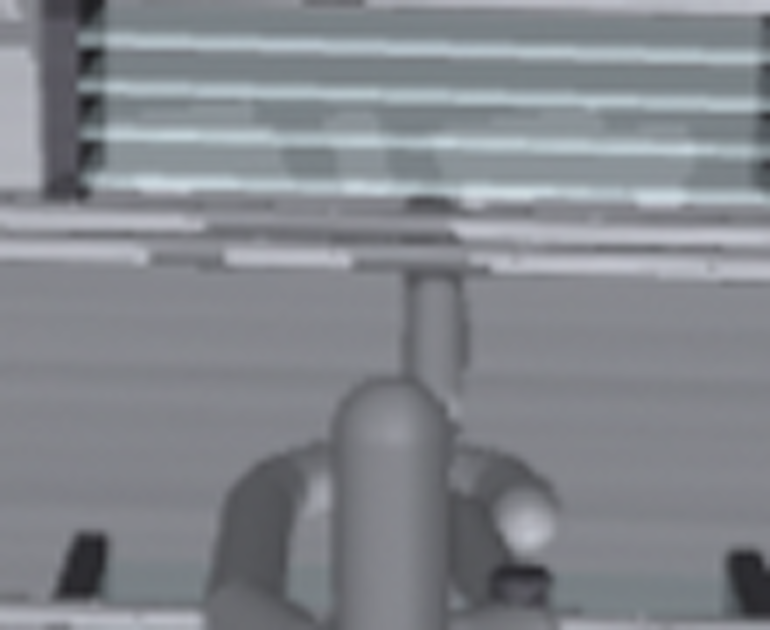

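The side force is gone, so the bar has dropped behind the nose. I'll ease 4 mm off the wall, then take up the weight.

```bash
python3 -m creep '[{"tx":0,"ty":-0.001,"tz":0,"rx":0,"ry":0,"rz":0},{"tx":0,"ty":-0.0015,"tz":0,"rx":0,"ry":0,"rz":0},{"tx":0,"ty":-0.0015,"tz":0,"rx":0,"ry":0,"rz":0},{"tx":0,"ty":0,"tz":0,"rx":0,"ry":0,"rz":0}]'
python3 -m creep '[{"tx":0,"ty":0,"tz":-0.001,"rx":0,"ry":0,"rz":0},{"tx":0,"ty":0,"tz":-0.001,"rx":0,"ry":0,"rz":0},{"tx":0,"ty":0,"tz":-0.001,"rx":0,"ry":0,"rz":0},{"tx":0,"ty":0,"tz":-0.001,"rx":0,"ry":0,"rz":0},{"tx":0,"ty":0,"tz":-0.001,"rx":0,"ry":0,"rz":0},{"tx":0,"ty":0,"tz":-0.001,"rx":0,"ry":0,"rz":0},{"tx":0,"ty":0,"tz":0,"rx":0,"ry":0,"rz":0}]'
python3 - <<'E'
from h import *
snap('wrist','w16.png'); st(); crop('w16',220,100,420,260,'w16c.png',4)
E
```

```text
time_s: 16.55
tool_pos: [0.5948, -0.1951, 0.1816]
tool_rot: [179.9, 0.0, 81.9]
force: [2.1, -0.3, -3.5]
grip_width: 0.024
time_s: 17.42
tool_pos: [0.5945, -0.1952, 0.1876]
tool_rot: [-180.0, 0.0, 81.9]
force: [0.3, -0.0, -6.8]
grip_width: 0.0237
t 17.475 p [ 0.5944 -0.1951  0.1875] r [-179.9907    0.0063   81.8836] F [-0.146   0.12   -5.6328] M [-0.0073 -0.0657 -0.0062] w 0.0236
```

View pics/w16c.png

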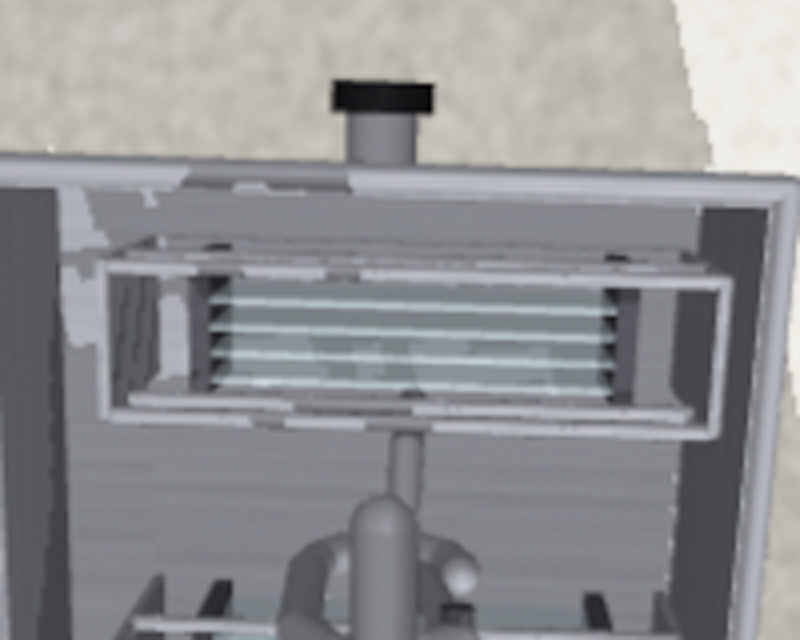

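The weight is taken (about 6.3 N) and the rack is clear of the +x wall. I'll lift straight up 80 mm.

```bash
python3 -m creep '[{"tx":0,"ty":0,"tz":-0.002,"rx":0,"ry":0,"rz":0},{"tx":0,"ty":0,"tz":-0.004,"rx":0,"ry":0,"rz":0},{"tx":0,"ty":0,"tz":-0.006,"rx":0,"ry":0,"rz":0},{"tx":0,"ty":0,"tz":-0.008,"rx":0,"ry":0,"rz":0},{"tx":0,"ty":0,"tz":-0.01,"rx":0,"ry":0,"rz":0},{"tx":0,"ty":0,"tz":-0.01,"rx":0,"ry":0,"rz":0},{"tx":0,"ty":0,"tz":-0.01,"rx":0,"ry":0,"rz":0},{"tx":0,"ty":0,"tz":-0.01,"rx":0,"ry":0,"rz":0},{"tx":0,"ty":0,"tz":-0.008,"rx":0,"ry":0,"rz":0},{"tx":0,"ty":0,"tz":-0.006,"rx":0,"ry":0,"rz":0},{"tx":0,"ty":0,"tz":-0.004,"rx":0,"ry":0,"rz":0},{"tx":0,"ty":0,"tz":-0.002,"rx":0,"ry":0,"rz":0},{"tx":0,"ty":0,"tz":0,"rx":0,"ry":0,"rz":0}]'
python3 - <<'E'
from h import *
snap('wrist','w17.png'); snap('side','s17.png'); st(); crop('s17',310,200,440,360,'s17c.png',5)
E
```

```text
time_s: 19.1
tool_pos: [0.5945, -0.1951, 0.2674]
tool_rot: [-180.0, 0.0, 81.9]
force: [1.1, -0.4, -6.1]
grip_width: 0.0241
t 19.2 p [ 0.5944 -0.195   0.2672] r [-179.9692   -0.0011   81.8906] F [-0.796   0.5728 -7.02  ] M [-0.0989 -0.0824 -0.0523] w 0.0235
```

View pics/w17.png

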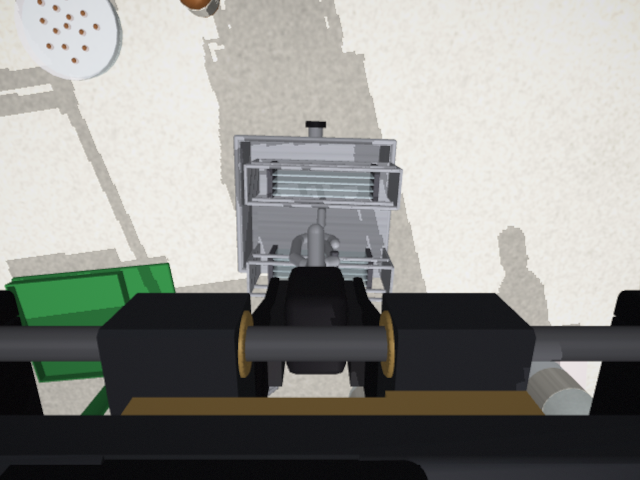

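View pics/s17c.png

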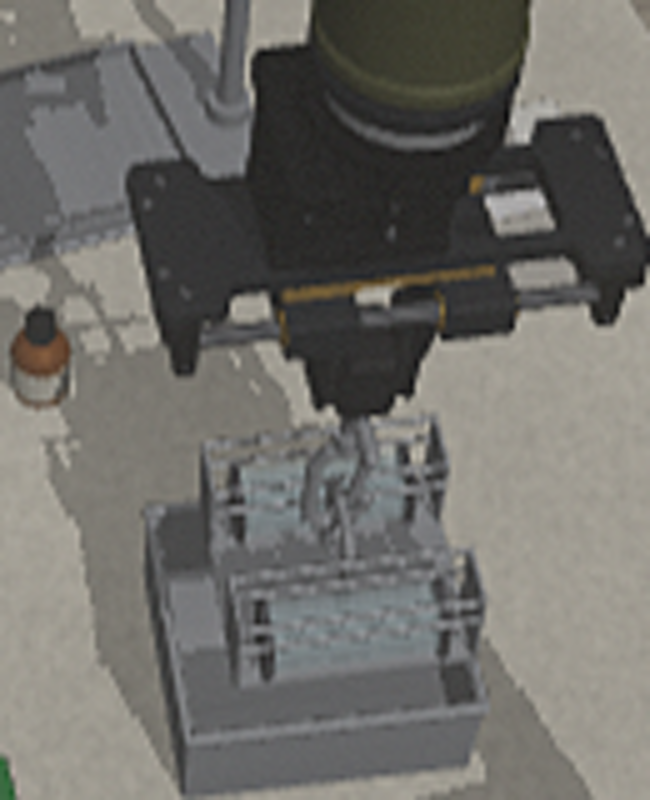

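The rack is out of the trough and hanging level. The side crop shows the eye bar inside the closed hook at about (335,500). Now I'll carry it to a point in front of the fork.

```bash
python3 - <<'E'
from h import *
A=cur();B=Tm([.5005,.1553,.2675],[180,0,91.9]); p=plan(A,B,30); print(p)
E=expm(logm(np.linalg.inv(A)@B)/6)
for i in range(7): print((A@np.linalg.matrix_power(E,i))[:3,3])
E
```

```text
[ 0.0115 -0.0038 -0.     -0.001  -0.0001 -0.3336]
[ 0.5944 -0.195   0.2672]
[ 0.583  -0.1356  0.2673]
[ 0.5699 -0.0765  0.2673]
[ 0.5551 -0.0178  0.2674]
[0.5386 0.0404 0.2674]
[0.5204 0.0981 0.2675]
[0.5005 0.1553 0.2675]
```

```bash
python3 -m creep '[{"tx":0.0023,"ty":-0.0008,"tz":0,"rx":0,"ry":0,"rz":-0.07},{"tx":0.0046,"ty":-0.0015,"tz":0,"rx":0,"ry":0,"rz":-0.13},{"tx":0.0069,"ty":-0.0023,"tz":0,"rx":0,"ry":0,"rz":-0.2},{"tx":0.0092,"ty":-0.003,"tz":0,"rx":0,"ry":0,"rz":-0.27},{"tx":0.0115,"ty":-0.0038,"tz":0,"rx":0,"ry":0,"rz":-0.33},{"tx":0.0115,"ty":-0.0038,"tz":0,"rx":0,"ry":0,"rz":-0.33},{"tx":0.0115,"ty":-0.0038,"tz":0,"rx":0,"ry":0,"rz":-0.33},{"tx":0.0115,"ty":-0.0038,"tz":0,"rx":0,"ry":0,"rz":-0.33},{"tx":0.0115,"ty":-0.0038,"tz":0,"rx":0,"ry":0,"rz":-0.33},{"tx":0.0115,"ty":-0.0038,"tz":0,"rx":0,"ry":0,"rz":-0.33},{"tx":0.0115,"ty":-0.0038,"tz":0,"rx":0,"ry":0,"rz":-0.33},{"tx":0.0115,"ty":-0.0038,"tz":0,"rx":0,"ry":0,"rz":-0.33},{"tx":0.0115,"ty":-0.0038,"tz":0,"rx":0,"ry":0,"rz":-0.33},{"tx":0.0115,"ty":-0.0038,"tz":0,"rx":0,"ry":0,"rz":-0.33},{"tx":0.0115,"ty":-0.0038,"tz":0,"rx":0,"ry":0,"rz":-0.33},{"tx":0.0115,"ty":-0.0038,"tz":0,"rx":0,"ry":0,"rz":-0.33},{"tx":0.0115,"ty":-0.0038,"tz":0,"rx":0,"ry":0,"rz":-0.33},{"tx":0.0115,"ty":-0.0038,"tz":0,"rx":0,"ry":0,"rz":-0.33},{"tx":0.0115,"ty":-0.0038,"tz":0,"rx":0,"ry":0,"rz":-0.33},{"tx":0.0115,"ty":-0.0038,"tz":0,"rx":0,"ry":0,"rz":-0.33}]'
python3 -m creep '[{"tx":0.0115,"ty":-0.0038,"tz":0,"rx":0,"ry":0,"rz":-0.33},{"tx":0.0115,"ty":-0.0038,"tz":0,"rx":0,"ry":0,"rz":-0.33},{"tx":0.0115,"ty":-0.0038,"tz":0,"rx":0,"ry":0,"rz":-0.33},{"tx":0.0115,"ty":-0.0038,"tz":0,"rx":0,"ry":0,"rz":-0.33},{"tx":0.0115,"ty":-0.0038,"tz":0,"rx":0,"ry":0,"rz":-0.33},{"tx":0.0115,"ty":-0.0038,"tz":0,"rx":0,"ry":0,"rz":-0.33},{"tx":0.0115,"ty":-0.0038,"tz":0,"rx":0,"ry":0,"rz":-0.33},{"tx":0.0115,"ty":-0.0038,"tz":0,"rx":0,"ry":0,"rz":-0.33},{"tx":0.0115,"ty":-0.0038,"tz":0,"rx":0,"ry":0,"rz":-0.33},{"tx":0.0115,"ty":-0.0038,"tz":0,"rx":0,"ry":0,"rz":-0.33},{"tx":0.0092,"ty":-0.003,"tz":0,"rx":0,"ry":0,"rz":-0.27},{"tx":0.0069,"ty":-0.0023,"tz":0,"rx":0,"ry":0,"rz":-0.2},{"tx":0.0046,"ty":-0.0015,"tz":0,"rx":0,"ry":0,"rz":-0.13},{"tx":0.0023,"ty":-0.0008,"tz":0,"rx":0,"ry":0,"rz":-0.07},{"tx":0,"ty":0,"tz":0,"rx":0,"ry":0,"rz":0},{"tx":0,"ty":0,"tz":0,"rx":0,"ry":0,"rz":0}]'
python3 - <<'E'
from h import *
snap('wrist','w18.png'); snap('side','s18.png'); st(); crop('s18',250,130,400,270,'s18c.png',5)
A=cur();B=Tm([.5783,.1577,.2675],[180,0,91.9]);print(plan(A,B,1))
E
```

```text
time_s: 21.7
tool_pos: [0.5453, 0.018, 0.2675]
tool_rot: [180.0, 0.0, 87.9]
force: [-0.0, -0.9, -7.0]
grip_width: 0.0233
time_s: 23.7
tool_pos: [0.5009, 0.155, 0.2675]
tool_rot: [-180.0, 0.0, 91.8]
force: [0.1, -0.1, -6.7]
grip_width: 0.0238
t 23.8 p [0.5009 0.1551 0.2675] r [-179.9995    0.0134   91.7678] F [ 0.5011  0.2385 -6.3542] M [ 0.0222 -0.0764  0.0397] w 0.0239
[ 0.0003  0.0775 -0.     -0.0005  0.0134 -0.1322]
```

View pics/w18.png

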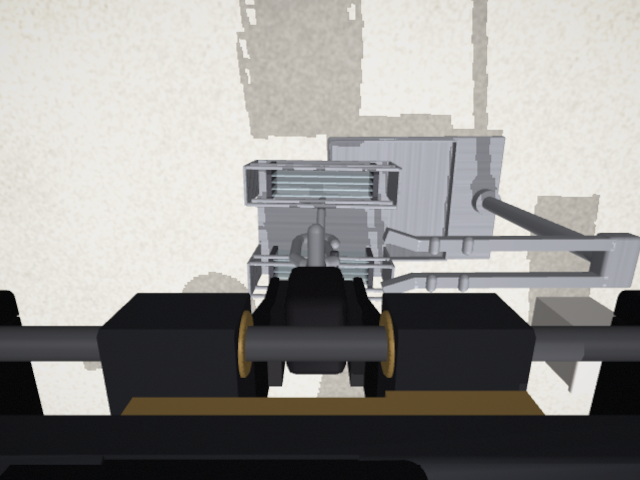

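View pics/s18c.png

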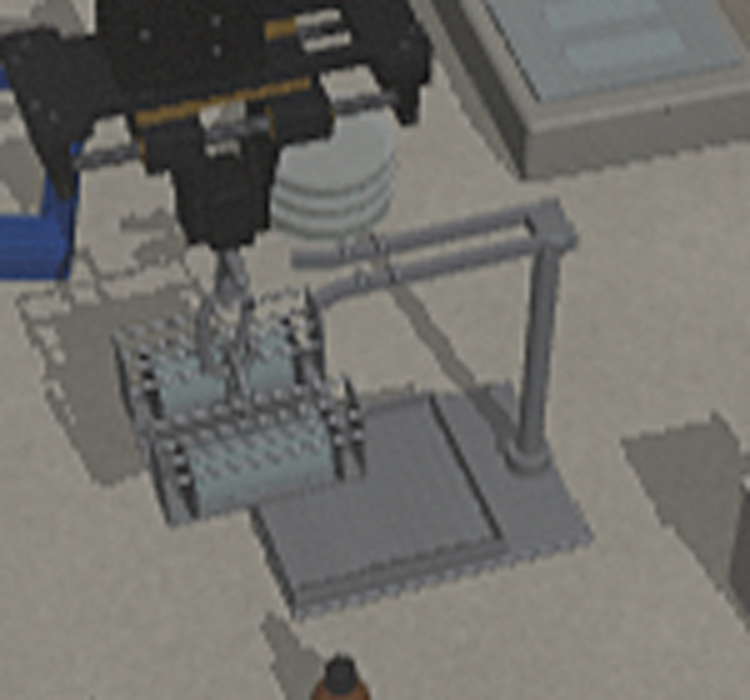

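```bash
python3 - <<'E'
from h import *
crop('w18',370,215,500,305,'w18c.png',6)
c=load('w18'); print(atz(c,450,261,.2), proj(c,[.5783,.1577,.2]))
E
```

```text
[0.5768 0.1608 0.2   ] [451.8961 266.2789]
```

View pics/w18c.png

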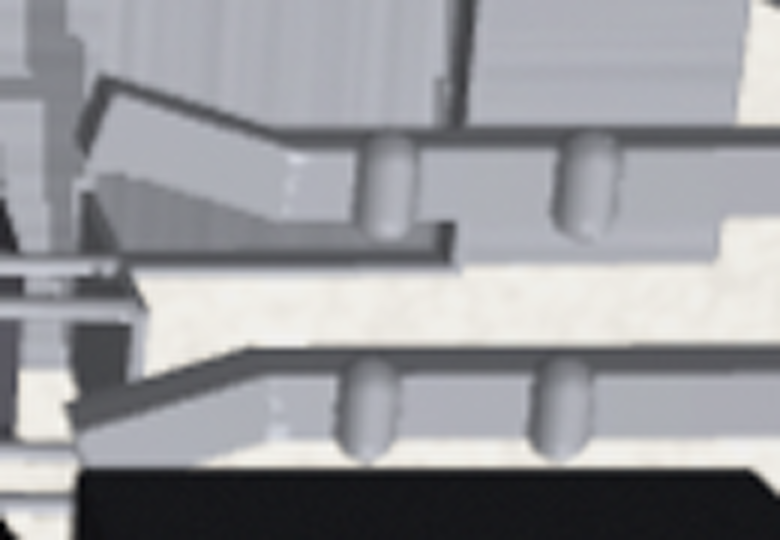

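```bash
python3 - <<'E'
from h import *
c=load('w18'); f=lambda a,b,z:atz(c,370+(a+.5)/6-.5,215+(b+.5)/6-.5,z)
print('inner edges',f(475,222,.196),f(475,374,.196), 'tips',f(290,218,.196),f(275,374,.196))
for a,b in((387,190),(588,190),(368,410),(561,410)): print('lip',f(a,b,.198))
st()
E
```

```text
inner edges [0.5769 0.1651 0.196 ] [0.5789 0.1496 0.196 ] tips [0.5593 0.1649 0.196 ] [0.5595 0.149  0.196 ]
lip [0.5675 0.1686 0.198 ]
lip [0.5863 0.1692 0.198 ]
lip [0.5683 0.1463 0.198 ]
lip [0.5869 0.1469 0.198 ]
t 23.8 p [0.5009 0.1551 0.2675] r [-179.9995    0.0134   91.7678] F [ 0.5011  0.2385 -6.3542] M [ 0.0222 -0.0764  0.0397] w 0.0239
```

```bash
python3 -m creep '[{"tx":0,"ty":0.001,"tz":0,"rx":0,"ry":0,"rz":-0.13},{"tx":0,"ty":0.0025,"tz":0,"rx":0,"ry":0,"rz":0},{"tx":0,"ty":0.0045,"tz":0,"rx":0,"ry":0,"rz":0},{"tx":0,"ty":0.006,"tz":0,"rx":0,"ry":0,"rz":0},{"tx":0,"ty":0.006,"tz":0,"rx":0,"ry":0,"rz":0},{"tx":0,"ty":0.006,"tz":0,"rx":0,"ry":0,"rz":0},{"tx":0,"ty":0.006,"tz":0,"rx":0,"ry":0,"rz":0},{"tx":0,"ty":0.006,"tz":0,"rx":0,"ry":0,"rz":0},{"tx":0,"ty":0.006,"tz":0,"rx":0,"ry":0,"rz":0},{"tx":0,"ty":0.006,"tz":0,"rx":0,"ry":0,"rz":0},{"tx":0,"ty":0.006,"tz":0,"rx":0,"ry":0,"rz":0},{"tx":0,"ty":0.006,"tz":0,"rx":0,"ry":0,"rz":0},{"tx":0,"ty":0.006,"tz":0,"rx":0,"ry":0,"rz":0},{"tx":0,"ty":0.0045,"tz":0,"rx":0,"ry":0,"rz":0},{"tx":0,"ty":0.0025,"tz":0,"rx":0,"ry":0,"rz":0},{"tx":0,"ty":0.0015,"tz":0,"rx":0,"ry":0,"rz":0},{"tx":0,"ty":0.0005,"tz":0,"rx":0,"ry":0,"rz":0},{"tx":0,"ty":0,"tz":0,"rx":0,"ry":0,"rz":0}]'
python3 - <<'E'
from h import *
snap('wrist','w19.png'); snap('side','s19.png'); st(); crop('s19',260,130,400,270,'s19c.png',5); crop('w19',250,120,480,300,'w19c.png',3.4)
E
```

```text
time_s: 26.05
tool_pos: [0.5776, 0.1581, 0.2675]
tool_rot: [-180.0, 0.0, 91.9]
force: [0.3, -0.8, -6.2]
grip_width: 0.0237
t 26.15 p [0.5776 0.1581 0.2676] r [-179.9998    0.0113   91.9386] F [-0.186  -0.963  -7.0726] M [-0.0424 -0.0781  0.0032] w 0.0241
```

View pics/w19c.png

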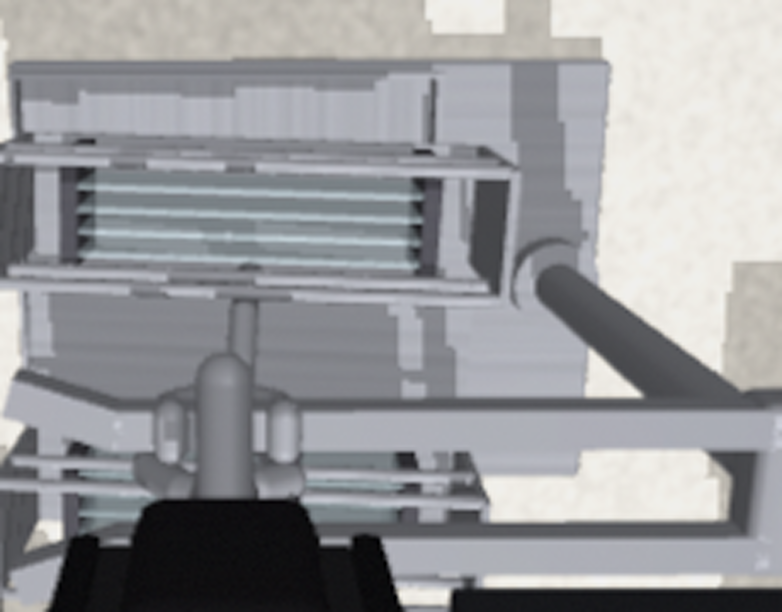

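View pics/s19c.png

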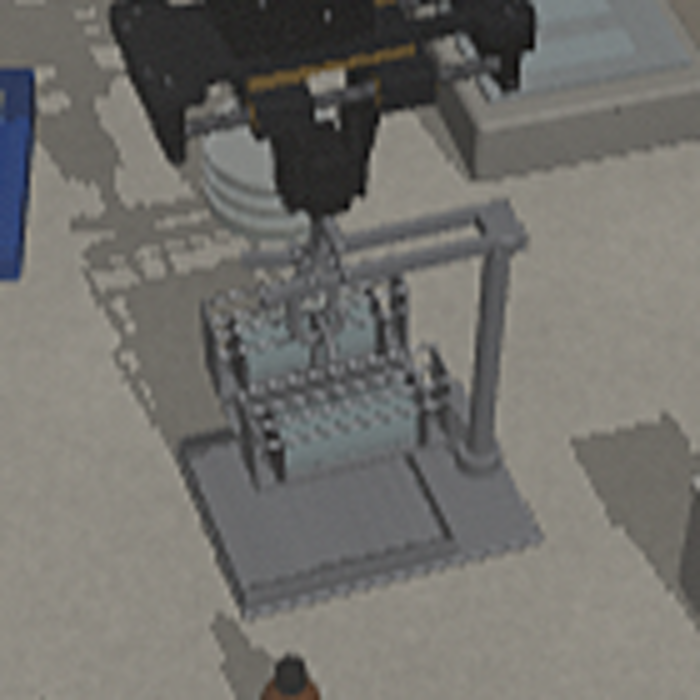

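The cross bar sits between the lips (172 and 285, bar at 223) and the rod is between the tines. I'll lower it in.

```bash
python3 -m creep '[{"tx":0,"ty":0,"tz":0.002,"rx":0,"ry":0,"rz":0},{"tx":0,"ty":0,"tz":0.004,"rx":0,"ry":0,"rz":0},{"tx":0,"ty":0,"tz":0.006,"rx":0,"ry":0,"rz":0},{"tx":0,"ty":0,"tz":0.006,"rx":0,"ry":0,"rz":0},{"tx":0,"ty":0,"tz":0.005,"rx":0,"ry":0,"rz":0},{"tx":0,"ty":0,"tz":0.003,"rx":0,"ry":0,"rz":0},{"tx":0,"ty":0,"tz":0.002,"rx":0,"ry":0,"rz":0},{"tx":0,"ty":0,"tz":0.001,"rx":0,"ry":0,"rz":0},{"tx":0,"ty":0,"tz":0,"rx":0,"ry":0,"rz":0},{"tx":0,"ty":0,"tz":0,"rx":0,"ry":0,"rz":0}]'
python3 -m creep '[{"tx":0,"ty":0,"tz":0.001,"rx":0,"ry":0,"rz":0},{"tx":0,"ty":0,"tz":0.001,"rx":0,"ry":0,"rz":0},{"tx":0,"ty":0,"tz":0.001,"rx":0,"ry":0,"rz":0},{"tx":0,"ty":0,"tz":0,"rx":0,"ry":0,"rz":0},{"tx":0,"ty":0,"tz":0,"rx":0,"ry":0,"rz":0}]'
python3 - <<'E'
from h import *
snap('wrist','w20.png'); st(); crop('w20',250,120,480,300,'w20c.png',3.4)
E
```

```text
time_s: 27.4
tool_pos: [0.5778, 0.1581, 0.2387]
tool_rot: [180.0, 0.0, 91.9]
force: [1.1, 0.4, -7.0]
grip_width: 0.0237
time_s: 28.02
tool_pos: [0.5777, 0.1581, 0.2356]
tool_rot: [180.0, 0.0, 91.9]
force: [-1.1, 0.1, -5.6]
grip_width: 0.024
t 28.075 p [0.5777 0.1581 0.2356] r [179.9982   0.0072  91.9373] F [-0.7734 -0.1374 -4.5798] M [-0.0556  0.0772 -0.0322] w 0.024
```

View pics/w20c.png

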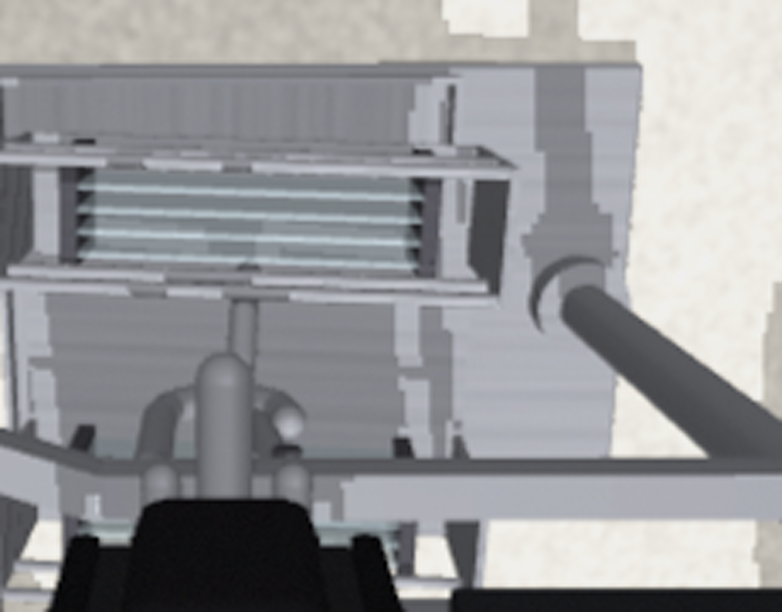

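The bar has just touched, as the weight shows by starting to unload. I'll lower in half-millimetres.

```bash
python3 -m creep '[{"tx":0,"ty":0,"tz":0.0005,"rx":0,"ry":0,"rz":0},{"tx":0,"ty":0,"tz":0.0003,"rx":0,"ry":0,"rz":0},{"tx":0,"ty":0,"tz":0,"rx":0,"ry":0,"rz":0},{"tx":0,"ty":0,"tz":0,"rx":0,"ry":0,"rz":0}]'; python3 -c "
from h import *
st()"
```

```text
time_s: 28.58
tool_pos: [0.5777, 0.1581, 0.2354]
tool_rot: [180.0, 0.0, 91.9]
force: [-3.0, -1.7, 2.6]
grip_width: 0.0238
t 28.575 p [0.5777 0.1581 0.2354] r [179.9722   0.0143  91.9348] F [-2.9644 -1.7109  2.5881] M [-0.3372  0.7658  0.0179] w 0.0238
```

The lifter is seated, with its weight carried by the fork. I'll back off 0.4 mm and then open.

```bash
python3 -m creep '[{"tx":0,"ty":0,"tz":-0.0004,"rx":0,"ry":0,"rz":0},{"tx":0,"ty":0,"tz":0,"rx":0,"ry":0,"rz":0},{"tx":0,"ty":0,"tz":0,"rx":0,"ry":0,"rz":0}]' - 6; python3 -m creep '[{"tx":0,"ty":0,"tz":0,"rx":0,"ry":0,"rz":0},{"tx":0,"ty":0,"tz":0,"rx":0,"ry":0,"rz":0},{"tx":0,"ty":0,"tz":0,"rx":0,"ry":0,"rz":0},{"tx":0,"ty":0,"tz":0,"rx":0,"ry":0,"rz":0}]' 0.05
python3 - <<'E'
from h import *
snap('wrist','w21.png'); st()
E
```

```text
time_s: 28.95
tool_pos: [0.5779, 0.1581, 0.2354]
tool_rot: [180.0, -0.0, 91.9]
force: [-2.4, -1.2, 3.1]
grip_width: 0.0237
time_s: 29.45
tool_pos: [0.5778, 0.1581, 0.2351]
tool_rot: [180.0, -0.0, 91.9]
force: [-0.3, 0.5, 1.0]
grip_width: 0.0484
t 29.5 p [0.5777 0.1581 0.2351] r [179.9981  -0.0026  91.9372] F [ 0.3219 -0.0478 -0.248 ] M [-0.0192 -0.0925 -0.0097] w 0.0493
```

View pics/w21.png

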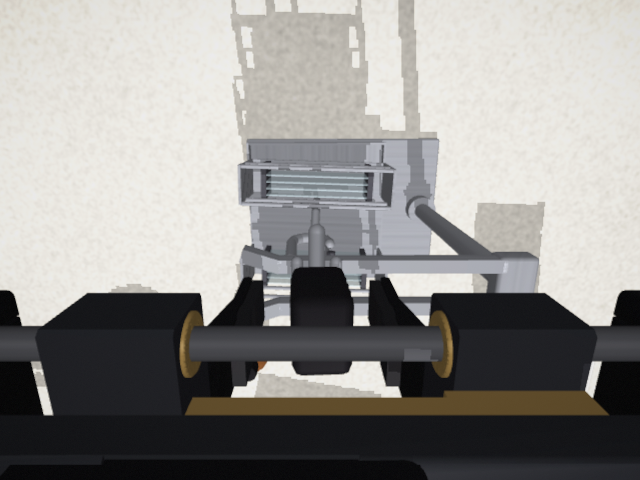

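The lifter is released and still in the fork, with the grip free between the fingers. I'll retreat straight up.

```bash
python3 -m creep '[{"tx":0,"ty":0,"tz":-0.004,"rx":0,"ry":0,"rz":0},{"tx":0,"ty":0,"tz":-0.01,"rx":0,"ry":0,"rz":0},{"tx":0,"ty":0,"tz":-0.015,"rx":0,"ry":0,"rz":0},{"tx":0,"ty":0,"tz":-0.02,"rx":0,"ry":0,"rz":0},{"tx":0,"ty":0,"tz":-0.02,"rx":0,"ry":0,"rz":0},{"tx":0,"ty":0,"tz":-0.02,"rx":0,"ry":0,"rz":0},{"tx":-0.02,"ty":0,"tz":-0.02,"rx":0,"ry":0,"rz":0},{"tx":-0.04,"ty":0,"tz":-0.01,"rx":0,"ry":0,"rz":0},{"tx":-0.04,"ty":0,"tz":-0.005,"rx":0,"ry":0,"rz":0},{"tx":-0.04,"ty":0,"tz":0,"rx":0,"ry":0,"rz":0},{"tx":-0.02,"ty":0,"tz":0,"rx":0,"ry":0,"rz":0},{"tx":0,"ty":0,"tz":0,"rx":0,"ry":0,"rz":0},{"tx":0,"ty":0,"tz":0,"rx":0,"ry":0,"rz":0},{"tx":0,"ty":0,"tz":0,"rx":0,"ry":0,"rz":0}]'
python3 - <<'E'
from h import *
snap('wrist','w22.png'); snap('side','s22.png'); snap('top','t22.png'); st(); crop('s22',260,130,400,270,'s22c.png',5)
E
```

```text
time_s: 31.25
tool_pos: [0.583, 0.0005, 0.3593]
tool_rot: [180.0, -0.0, 92.1]
force: [0.4, 0.4, -0.6]
grip_width: 0.0504
t 31.4 p [ 0.583  -0.0007  0.3591] r [-179.9955   -0.0071   92.0365] F [-0.2798 -0.2815  0.1588] M [-0.0442 -0.0643  0.037 ] w 0.0501
```

View pics/s22c.png

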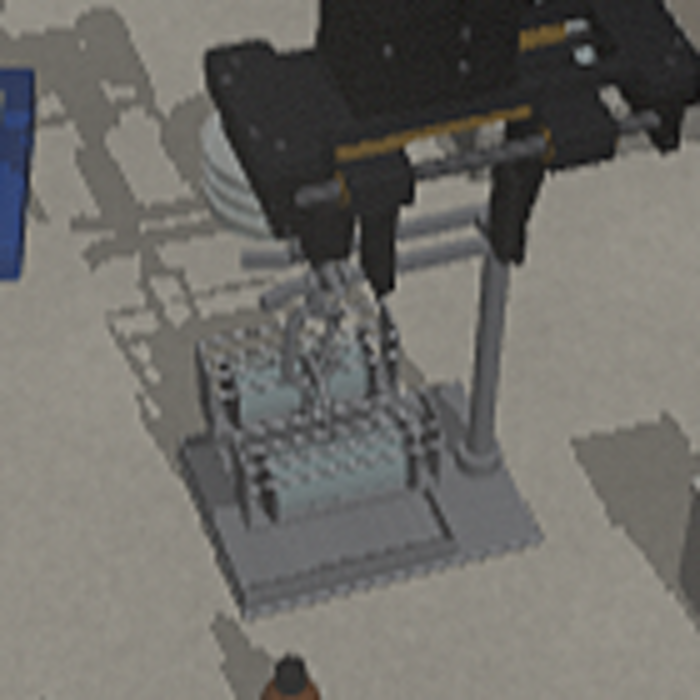

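View pics/w22.png

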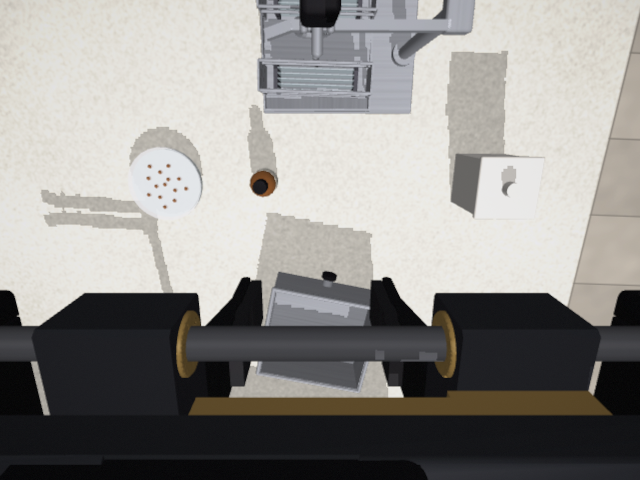

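View pics/t22.png

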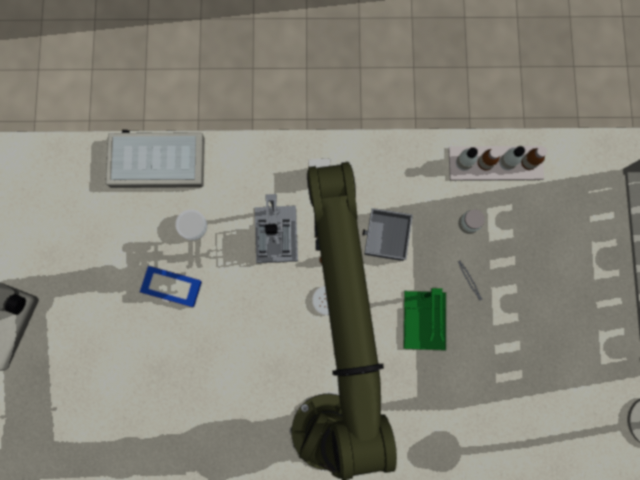

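The lifter and rack hang in the fork, the trough is empty and the bystanders are where they were. The gripper hides the hook in the side view, so I'll move it aside for one clear look.

```bash
python3 -m creep '[{"tx":-0.02,"ty":0,"tz":-0.01,"rx":0,"ry":0,"rz":0},{"tx":-0.03,"ty":0,"tz":-0.01,"rx":0,"ry":0,"rz":0},{"tx":-0.04,"ty":0,"tz":0,"rx":0,"ry":0,"rz":0},{"tx":-0.04,"ty":0,"tz":0,"rx":0,"ry":0,"rz":0},{"tx":-0.04,"ty":0,"tz":0,"rx":0,"ry":0,"rz":0},{"tx":-0.04,"ty":0,"tz":0,"rx":0,"ry":0,"rz":0},{"tx":-0.04,"ty":0,"tz":0,"rx":0,"ry":0,"rz":0},{"tx":-0.02,"ty":0,"tz":0,"rx":0,"ry":0,"rz":0},{"tx":0,"ty":0,"tz":0,"rx":0,"ry":0,"rz":0},{"tx":0,"ty":0,"tz":0,"rx":0,"ry":0,"rz":0},{"tx":0,"ty":0,"tz":0,"rx":0,"ry":0,"rz":0}]'
python3 - <<'E'
from h import *
snap('side','s23.png'); st(); crop('s23',280,150,370,250,'s23c.png',6)
E
```

```text
time_s: 32.78
tool_pos: [0.5927, -0.2695, 0.3797]
tool_rot: [180.0, -0.0, 92.1]
force: [0.3, 0.1, 0.1]
grip_width: 0.0499
t 32.825 p [ 0.5926 -0.2698  0.3797] r [179.9699   0.0022  92.0907] F [ 0.0653  0.2443 -1.2977] M [ 0.0054 -0.0954 -0.0139] w 0.0502
```

View pics/s23c.png

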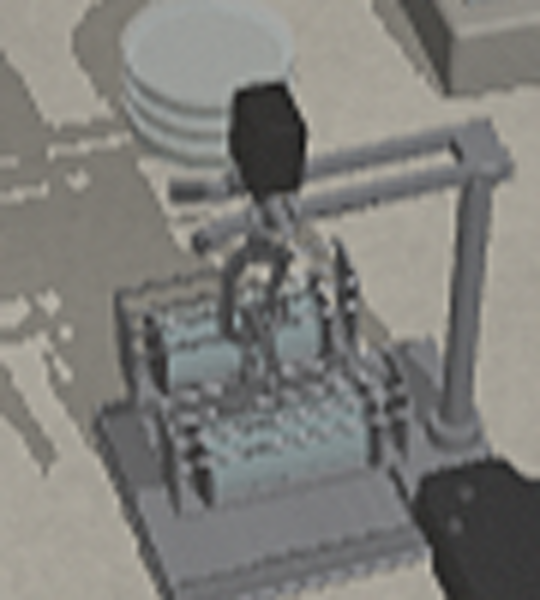

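View pics/s23.png

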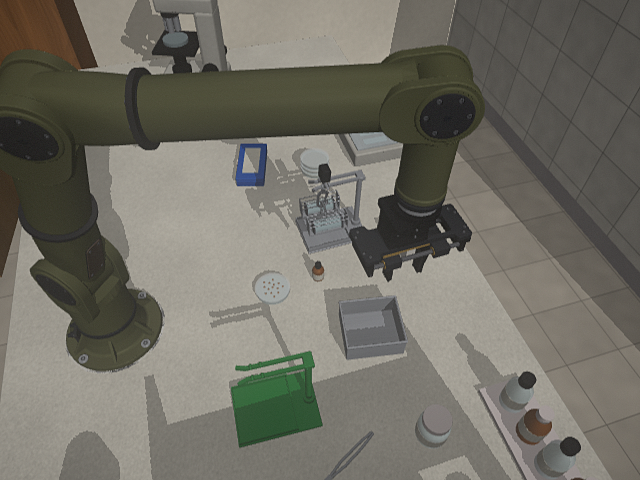

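The lifter hangs upright in the fork with its grip at (268,138) in the crop. The rack hangs level below it on the hook, clear of the pan and the post, and the trough is empty. I'll hand the job in.

```bash
python3 -c "
from cell import env
print(env.sign_off())"
```

```text
the job is handed in; nothing more can be done
None
```

I took the lifter off the grey stand and snapped its hook onto the rack's eye. Then I lifted the rack out of the trough and hung the lifter back in the fork with the rack below it. I handed the job in at about 33 s of the allowed 61 s.

- **Hooking:** The rack slid about 15 mm until it met the trough's +x wall. Hook forces read about 3–4 N sideways, with no spike from the gate reaching its stop. The bar went in to about 4.7–5 mm against the 6.5 mm limit. The side force vanished as the hook rose, and the rack's weight then came on at about 6.4 N in total.
- **Last checks:** The pictures show the lifter upright in the fork between the lips. The rack hangs level and clear of the pan and post, the trough is empty, and the bystanders appear unmoved.
- **Not seen directly:** I could not see the closed gate up close in the final view. That it shut is inferred from the force drop and from the bar staying in the hook through the carry.
- **Small mishaps:**
  - One move call was refused at the start, before anything had moved.
  - When seating the lifter I pressed slightly too far, about 3 N net upward at the wrist, and backed off 0.4 mm before opening the gripper.

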